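# Extend and lock a telescoping probe boom over the sample jar

### The job

Take the telescoping probe boom off its white parking rest and lay it down in the grey forked cradle, still closed, with its probe end towards the open jar. Then take it by the knob: twist the knob over sideways to unlock the inner section, slide it out to the lock notch that brings the probe over the open jar (not over the jar's lid), and twist the knob back upright so that the section is locked there and the probe hangs straight down over the jar. Leave everything else on the bench where it stands.

Things in the scene. Friction and masses are not known exactly. Their poses are not given: they have to be found in the camera images.
- boom_mid (a point): Centre of the loose boom's grey barrel (0.55 kg in all, balanced near here closed), 15 mm above its flat underside. x along the boom to the probe end, z up. Black grip 110 long (x), 44 wide, 30 high; the barrel goes on 30 wide, 30 high to x = +-90 mm, with a round counterweight to x = -112. From the front comes a 14 mm tube with the head (hub x = 113 to 137 when closed): knob above, probe below.
- knob (a point): Centre of the steel knob: a lying cylinder, 18 mm diameter, 18 mm long along the boom, on a 10 mm stem, 47 mm from the boom's axis, 125 mm ahead of boom_mid when closed; straight above the axis when locked. Best taken by its two flat ends, fingers closing along the boom: it pivots between the fingers as it is led round the boom's axis.
- probe_tip (a point): Tip of the probe, on the head opposite the knob, 45 mm from the boom's axis (12 mm thick): straight down when locked; it swings out sideways as the knob is twisted over.
- boom_slide (a joint): How far the inner section is drawn out, m: 0 closed (start), 0.1115 end stop. Lock notches at 0, 0.055 and 0.110, each with 1.5 mm of play and some 2 mm of lead-in either way. It slides (about 1.5 N) only while the twist is above 0.85 rad.
- boom_twist (a joint): Twist of the inner section about the boom's x axis, rad: 0 locked (knob upright, start), 1.25 the stop. Growing twist leads the knob from above down to the boom's -y side (right, looking towards the probe end). Free to slide from about 0.85; stays where left (0.04 N m friction); returns to 0 only at a notch.
- cradle_seat (a point): Where boom_mid lies when seated in the fixed grey cradle, 115 mm above the bench; x is where the probe end must point, z up. Two forks, 60 to 74 mm ahead and behind, take the barrel's narrow parts: slots 34 mm wide, floors 15 mm below this point, flared lips to 20 mm above it. The grip fits between them with 5 mm play at each end. Base 180 x 100 x 12 mm.
- rest_top (a point): Fixed white parking rest on which the boom lies at the start: the middle between its two flat post tops, 60 mm above the bench; posts 20 mm thick at x = +-60 mm, 80 mm wide along y, open between; base plate 150 x 80 x 10 mm.
- jar_rim (a point): Centre of the mouth of the open white jar, 52 mm in diameter and 52 mm high, loose, on the bench ahead of the cradle under the boom's line: about 180 or 235 mm ahead of cradle_seat (the lid has the other place), so that notch 0.055 or 0.110 fits.
- lid: The jar's white flat lid, 52 mm in diameter and 11 mm high, lying with a black stir bar in it; origin at the underside's centre.
- wash_bottle: Tall white bottle, 64 mm in diameter, 165 mm high, loose; origin at the underside's centre.
- buffer_bottle: Clear bottle, 56 mm in diameter, 110 mm high, loose, beside the parking rest; origin at the underside's centre.
- vial_a: Amber capped vial, 28 mm in diameter, 60 mm high, loose; origin at the underside's centre.
- vial_b: Another such vial, 28 mm in diameter, 60 mm high, loose; origin at the underside's centre.
- beaker: Glass beaker, 60 mm in diameter, 70 mm high, loose; origin at the underside's centre.
Mind the look-alikes: they are no part of the job. What is shaped like the part that bears jar_rim but brown is not meant.

How it is judged:
By the outcome, as a careful person would: the job done as asked, in the order asked, and still so for the second after the job is handed in, with the robot touching nothing.
It also fails if it takes over 64 s, if anything falls off the work surface, if the arm or the gripper's body presses on something with over 40 N, if the wrist force passes 120 N, or if a joint passes its speed limit or range.

### The arm

A 6-joint arm with a two-finger parallel gripper is mounted at the origin on the work surface. World frame = base frame: x ahead of the robot, y to its left, z up, the work surface at z = 0. Lengths are in m, angles in rad, forces in N, time in s.
With the tool pointing down it reaches from about 0.275 to 0.825 m from the base axis. Payload 4.9 kg.
Tool frame: the origin (TCP) lies midway between the tips of the shut fingers; the grasp point (between the pads) lies 19 mm behind it (grasp_offset is the distance from the TCP to the grasp point, in m); z points along the fingers, x is the direction in which the jaws open and shut, and the axes are right-handed (so a half turn about z gives the same grasp; the last joint's range is limited). The gripper opens to 85 mm and grips with 20 to 120 N. Pads are 22 mm wide; open, the fingers measure 114 mm over their backs; the gripper's body (76 mm by 85 mm) begins 54 mm behind the grasp point. The pads swing forward as they close: fully open they stand 13 mm farther back than shut.
Start: joints at [-1.296, 0.326, -0.193, 1.052, 0, 1.437], TCP at [0.219, -0.505, 0.231] pointing down, gripper open.
Joint ranges: [-2.65, 2.65], [-0.97, 1.79], [-1.3, 1.35], [-1.93, 2.1], [-1.47, 1.37], [-3.14, 3.14]. Speed limits (rad/s): [2.57, 2.57, 3.14, 3.14, 3.14, 3.14].

### API

Orientations are given as a unit quaternion [w, x, y, z].
In Python, from workcell import * gives the robot as it stands.
- The arm moves only by the shell command python3 -m jog 'ROWS' [FORCE]. ROWS is JSON, a list of rows, each a list of 7 numbers: the opening in per cent of the stroke, from 0 (shut) to 100 (fully open), then the shift along the tool's x, y, z in mm, then the turn, a rotation vector about the tool's x, y, z in degrees. In form: [[fingers, dx, dy, dz, wx, wy, wz], ...]. A call has 1 to 12 rows; each row shifts and turns the pose as measured when the row begins, along the tool's axes as they then stand; what a row does not reach is not made up. A row lasts 1/10 s, in which the tool goes at most 50 mm and 8.59 degrees, less where a joint would pass 70% of its speed; a pose out of reach is approached as far as the arm can. A call is refused whole if a number of a shift passes 50 or a number of a turn 8.59, either way. A call with a gripper value outside its range is refused whole. The fingers move at their own pace and stop on an object; FORCE is the grip in N (left out, the last holds). Time passes only in rows, so rows that do not move let the fingers close. It gives the time, the measured TCP pose, the force and the opening at its end, in the units of the state.
- state(): the state, without advancing time (a new reading comes with each control period).
- read_camera(name): name is "side" or "top" or "wrist"; returns a dict with "img" (400x640x3 uint8, red, green, blue), "camera_matrix" (3x3 intrinsics, pixels), "dist_coeffs" ([k1, k2, p1, p2, k3] as OpenCV has them; the pictures are not rectified), "camera_from_world" (4x4, takes a point from world to camera coordinates). Camera axes: x right, y down, z forward; pixel columns grow to the right and rows downward; lengths in m; the calibration is good to about 2 mm. A picture is of the moment at which its call begins. There is no depth.
- job_done(): hands the job in, once; it reports no verdict.
The state is a dict: "t": time; "qpos": joint angles; "dq": joint speeds; "tau": joint torques, N m; "tcp_pos": TCP position; "tool_rot": TCP orientation; "wrist_force": force on the tool from outside, world axes, zero at the start; "moment": the same for the moment, N m; "gripper_width": finger opening in m.
Only numpy, scipy, OpenCV 4.12 (cv2) and the standard library are available. Lean on these libraries where they do the work, as an engineer would, in place of code of your own. Each camera call takes 0.05 s, during which the arm holds its last target.

## Working session

There is one attempt and no reset: what is moved stays moved. The work goes in short steps, Python scripts to look and compute and a shell command to move; the robot and the scene stay as the last step left them, time stands still between calls to the robot, and variables do not carry over. Pictures are saved under pics/ and viewed, and the job is handed in when it is done.

```bash
ls; mkdir -p pics; python3 - <<'E'
from workcell import *
import cv2
print(state())
for n in ["side","top","wrist"]:
    c=read_camera(n); cv2.imwrite(f"pics/{n}0.png",c["img"][:,:,::-1]); print(n,c["camera_matrix"].tolist(),c["dist_coeffs"],c["camera_from_world"].round(4).tolist())
E
```

```text
pics
{'t': 0.0, 'qpos': array([-1.29619712e+00,  3.26941696e-01, -1.93623622e-01,  1.05203870e+00,
        2.36024359e-05,  1.43658133e+00]), 'dq': array([ 2.50586660e-04,  1.63881986e-04,  1.26532952e-03, -9.08503169e-04,
        1.64905283e-05,  5.75785016e-04]), 'tau': array([-1.91712993e-04, -4.43395936e+01,  2.62442869e+01,  1.54956803e-02,
       -2.48172519e-04,  2.42556899e-05]), 'tcp_pos': array([ 0.21847712, -0.50407098,  0.23048798]), 'tool_rot': array([-6.01626812e-04,  8.35918766e-01, -5.48852439e-01, -6.74626500e-04]), 'wrist_force': array([-0.04997751,  0.68388995,  0.64806039]), 'moment': array([ 0.0457499 , -0.01933542,  0.05471231]), 'gripper_width': 0.08559618974368241}
side [[391.37346889571864, 0.0, 320.07716534973395], [0.0, 391.37346889571864, 199.46183065121284], [0.0, 0.0, 1.0]] [-0.01181883  0.          0.          0.          0.        ] [[0.9984, -0.0542, 0.0132, -0.5216], [-0.0293, -0.7113, -0.7022, 0.1487], [0.0474, 0.7008, -0.7118, 0.846], [0.0, 0.0, 0.0, 1.0]]
top [[367.9089074988821, 0.0, 320.9924264213561], [0.0, 367.9089074988821, 198.11580259594706], [0.0, 0.0, 1.0]] [0.00981368 0.         0.         0.         0.        ] [[-0.0243, -0.9997, -0.003, 0.0927], [-0.9817, 0.0244, -0.1887, 0.5186], [0.1887, -0.0017, -0.982, 0.8294], [0.0, 0.0, 0.0, 1.0]]
wrist [[305.5292083758275, 0.0, 321.872925593204], [0.0, 305.5292083758275, 204.07927993818788], [0.0, 0.0, 1.0]] [0.00670964 0.         0.         0.         0.        ] [[0.3972, -0.9177, -0.002, -0.5492], [-0.8707, -0.3775, 0.3153, -0.0412], [-0.2901, -0.1235, -0.949, 0.3812], [0.0, 0.0, 0.0, 1.0]]
```

View pics/side0.png

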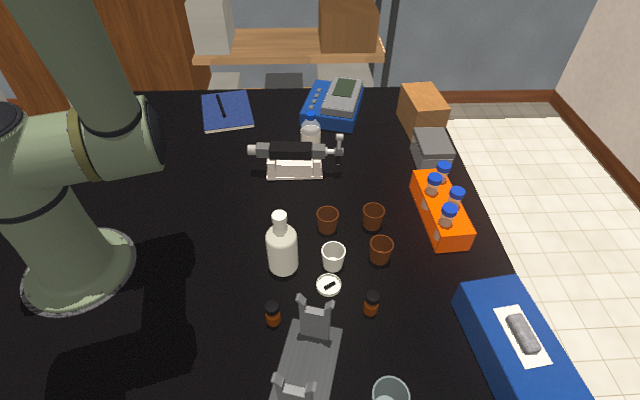

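View pics/top0.png

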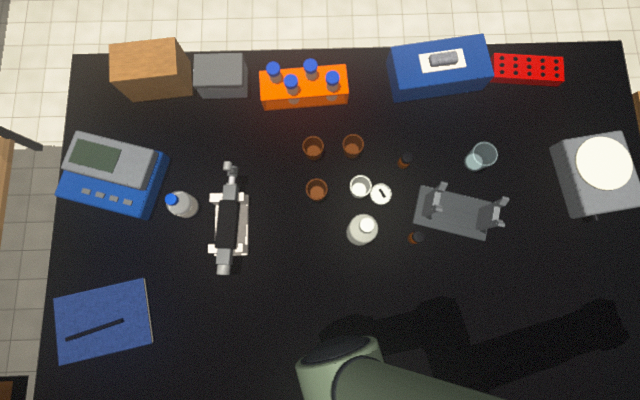

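View pics/wrist0.png

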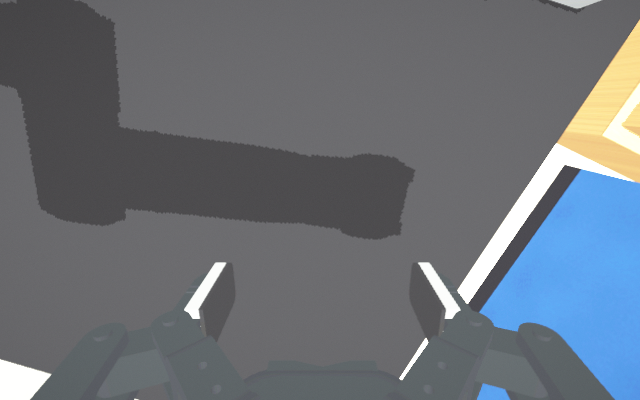

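```bash
cat > h.py <<'E'
from workcell import *
import cv2, numpy as np
from scipy.spatial.transform import Rotation as R
def cam(n,save=None):
    c=read_camera(n)
    if save: cv2.imwrite(f"pics/{save}.png",c["img"][:,:,::-1])
    np.savez(f"/tmp/{n}.npz",**c); return c
def load(n): return dict(np.load(f"/tmp/{n}.npz"))
def ray(c,uv):
    p=cv2.undistortPoints(np.array([[uv]],float),c["camera_matrix"],c["dist_coeffs"])[0,0]
    M=c["camera_from_world"]; Rm=M[:3,:3]; o=-Rm.T@M[:3,3]; return o,Rm.T@np.array([p[0],p[1],1.])
def atz(c,uv,z):
    o,d=ray(c,uv); return o+d*(z-o[2])/d[2]
def proj(c,P):
    M=c["camera_from_world"]; q,_=cv2.projectPoints(np.atleast_2d(P).astype(float),cv2.Rodrigues(M[:3,:3])[0],M[:3,3],c["camera_matrix"],c["dist_coeffs"]); return q[:,0]
def tri(c1,uv1,c2,uv2):
    o1,d1=ray(c1,uv1);o2,d2=ray(c2,uv2); d1/=np.linalg.norm(d1);d2/=np.linalg.norm(d2)
    A=np.stack([d1,-d2],1); s=np.linalg.lstsq(A,o2-o1,rcond=None)[0]
    a=o1+s[0]*d1;b=o2+s[1]*d2; return (a+b)/2, np.linalg.norm(a-b)
def crop(name,src,x0,y0,x1,y1,k):
    im=cv2.imread(f"pics/{src}.png")[y0:y1,x0:x1]; im=cv2.resize(im,None,fx=k,fy=k,interpolation=cv2.INTER_CUBIC)
    for x in range((x0+9)//10*10,x1,10):
        cv2.line(im,((x-x0)*k,0),((x-x0)*k,4 if x%50 else 12),(0,255,255),1)
        if x%50==0: cv2.putText(im,str(x),((x-x0)*k,24),0,.4,(0,255,255))
    for y in range((y0+9)//10*10,y1,10):
        cv2.line(im,(0,(y-y0)*k),(4 if y%50 else 12,(y-y0)*k),(0,255,255),1)
        if y%50==0: cv2.putText(im,str(y),(14,(y-y0)*k+4),0,.4,(0,255,255))
    cv2.imwrite(f"pics/{name}.png",im)
E
python3 - <<'E'
from h import *
for n in ["side","top"]: cam(n,n+"1")
crop("c1","top1",190,150,270,285,4)
crop("c2","top1",340,140,520,250,4)
crop("c3","side1",235,110,365,190,6)
crop("c4","side1",240,190,420,400,3)
print(state()['t'])
E
```

```text
0.25
```

View pics/c1.png

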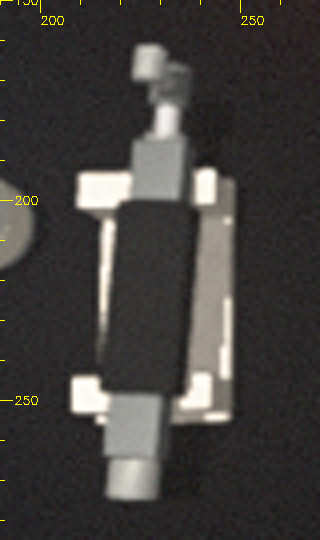

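View pics/c2.png

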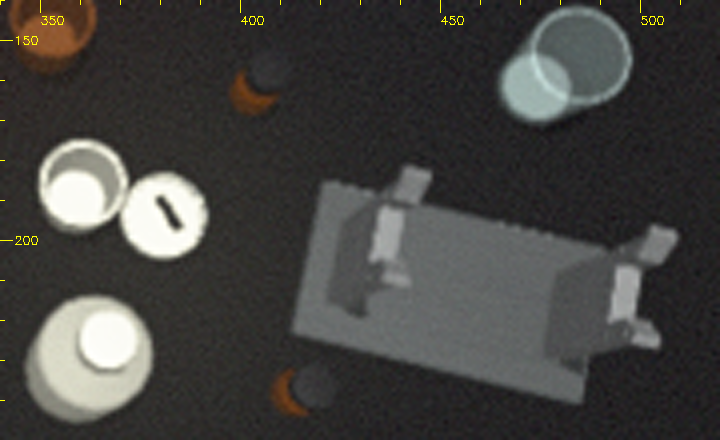

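View pics/c3.png

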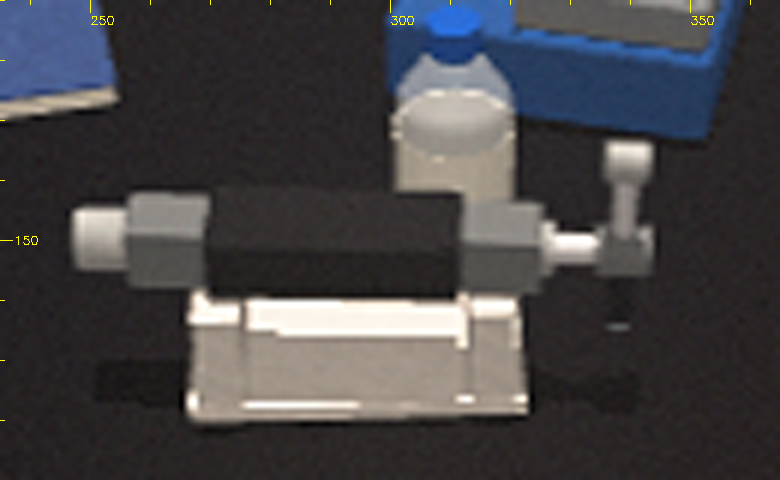

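View pics/c4.png

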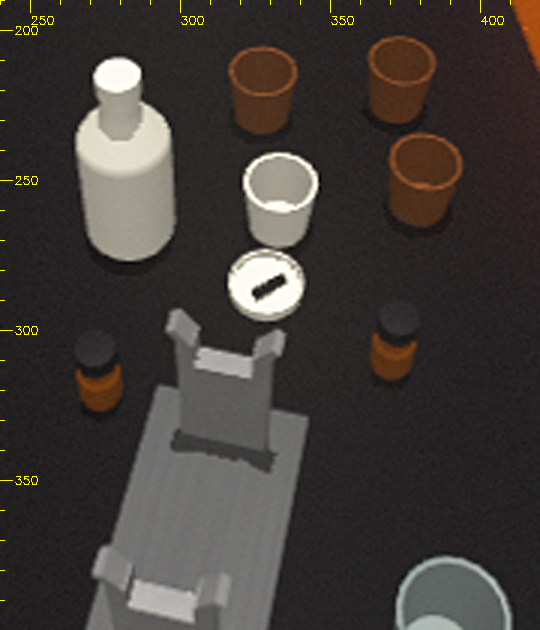

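```bash
python3 - <<'E'
from h import *
t=load("top");s=load("side")
print("cams",[(-c["camera_from_world"][:3,:3].T@c["camera_from_world"][:3,3]).round(3) for c in (t,s)])
print("knob",tri(t,(227.3,165.5),s,(338,136.5)))
for nm,uv in dict(FL=(420.5,185.5),FR=(413,223),RR=(485.5,240.5)).items(): print("base",nm,atz(t,uv,.012).round(4))
print("baseside",atz(s,(294,319),.012).round(4),atz(s,(338,328.5),.012).round(4))
f=atz(t,(436.8,199),.1);r=atz(t,(496,213),.1);print("forks",f,r,np.linalg.norm(f-r))
f=atz(s,(315,310.5),.1);r=atz(s,(293.5,390),.1);print("forks side",f,r,np.linalg.norm(f-r))
print("jar",atz(t,(360.5,185.5),.052),atz(s,(333.3,250.7),.052))
print("lid",atz(t,(381,193.5),.011),atz(s,(328,285),.011))
print("vials",atz(t,(406.5,157),.06),atz(t,(418.5,236.5),.06),"wash",atz(t,(366.5,225),.165))
g=[(219.5,199.5),(218.5,248)]
print("grip",[atz(t,u,.09) for u in g])
E
```

```text
cams [array([0.355, 0.081, 0.913]), array([ 0.485, -0.515,  0.714])]
knob (array([0.58324356, 0.28583423, 0.12454937]), np.float64(0.0035991228232672115))
base FL [ 0.5539 -0.1701  0.012 ]
base FR [ 0.46   -0.1446  0.012 ]
base RR [ 0.4131 -0.3173  0.012 ]
baseside [ 0.4638 -0.147   0.012 ] [ 0.5472 -0.1706  0.012 ]
forks [ 0.50249845 -0.17966982  0.1       ] [ 0.46761036 -0.30818321  0.1       ] 0.13316482421121761
forks side [ 0.50265919 -0.17910105  0.1       ] [ 0.46478708 -0.30773001  0.1       ] 0.13408842216004882
jar [ 0.54862833 -0.01543051  0.052     ] [ 0.54874697 -0.01646663  0.052     ]
lid [ 0.53609787 -0.07033009  0.011     ] [ 0.53479654 -0.07346947  0.011     ]
vials [ 0.61435118 -0.12832837  0.06      ] [ 0.42280446 -0.142984    0.06      ] wash [ 0.44035835 -0.01125933  0.165     ]
grip [array([0.5154267 , 0.31099627, 0.09      ]), array([0.4058657 , 0.31013069, 0.09      ])]
```

```bash
cat >> h.py <<'E'
def boomT(x,y,yaw,z):
    T=np.eye(4);T[:3,:3]=R.from_euler('z',yaw,degrees=True).as_matrix();T[:3,3]=[x,y,z];return T
def box(x0,x1,y0,y1,z0,z1):
    c=[(x,y,z) for x in(x0,x1) for y in(y0,y1) for z in(z0,z1)]
    return [(c[i],c[j]) for i in range(8) for j in range(i+1,8) if bin(i^j).count('1')==1]
def draw(im,c,T,segs,k,x0,y0,col):
    for a,b in segs:
        P=np.array([a,b])@T[:3,:3].T+T[:3,3]; q=(proj(c,P)+.5-[x0,y0])*k
        cv2.line(im,*[tuple(int(v) for v in p) for p in q],col,1)
BOOM=box(-.055,.055,-.022,.022,-.015,.015)+box(.055,.09,-.015,.015,-.015,.015)+box(-.09,-.055,-.015,.015,-.015,.015)+box(.116,.134,-.009,.009,.038,.056)+[((-.112,0,0),(.125,0,0)),((.125,0,-.045),(.125,0,.047))]
CR=box(-.09,.09,-.05,.05,-.115,-.103)+box(.06,.074,-.017,.017,-.016,-.015)+box(-.074,-.06,-.017,.017,-.016,-.015)+[((0,0,0),(.235,0,0))]
def ov(name,src,cn,T,segs,x0,y0,x1,y1,k):
    c=load(cn); im=cv2.imread(f"pics/{src}.png")[y0:y1,x0:x1]; im=cv2.resize(im,None,fx=k,fy=k,interpolation=cv2.INTER_CUBIC)
    draw(im,c,T,segs,k,x0,y0,(0,255,0)); return im
E
python3 - <<'E'
from h import *
t=load("top");s=load("side")
print("buffer cap",atz(t,(171.5,199.5),.11))
B=boomT(.4600,.2875,-.5,.075); C=boomT(.4844,-.2437,74.4,.115)
a=ov("","top1","top",B,BOOM,190,150,270,285,4); b=ov("","side1","side",B,BOOM,240,110,360,190,4)
h=np.zeros((540,800,3),np.uint8); h[:,:320]=a; h[:320,320:800]=b; cv2.imwrite("pics/ov1.png",h)
a=ov("","top1","top",C,CR,340,140,520,250,4); cv2.imwrite("pics/ov2.png",a)
a=ov("","side1","side",C,CR,240,190,420,400,3); cv2.imwrite("pics/ov3.png",a[:600])
E
```

```text
buffer cap [0.51416647 0.41179349 0.11      ]
```

View pics/ov1.png

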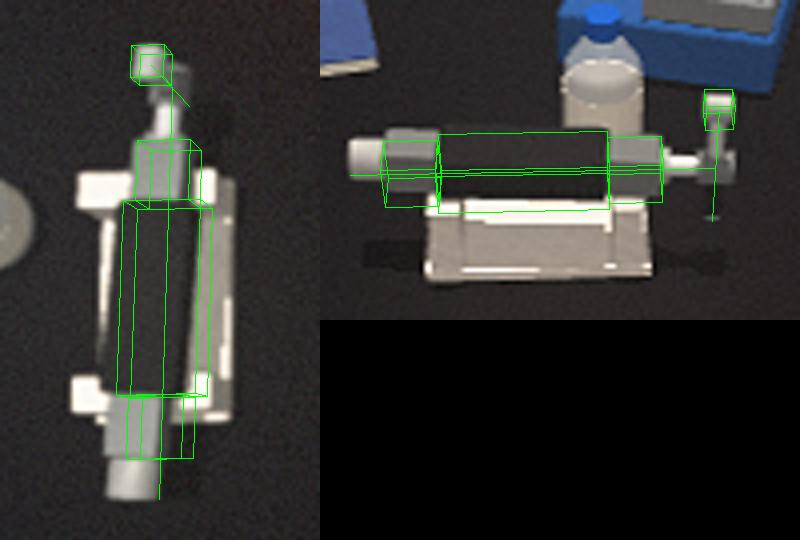

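View pics/ov2.png

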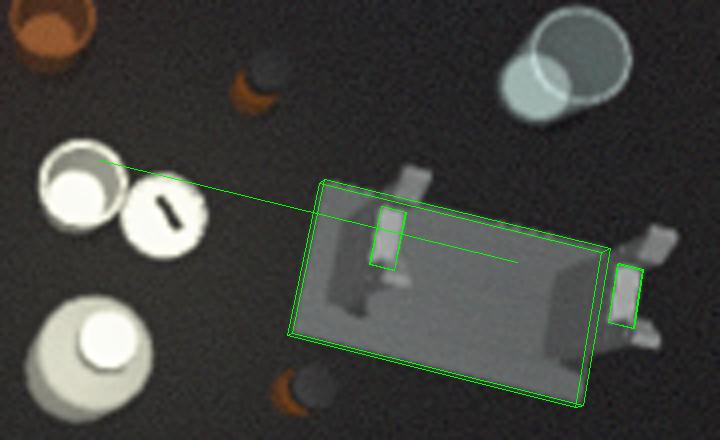

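View pics/ov3.png

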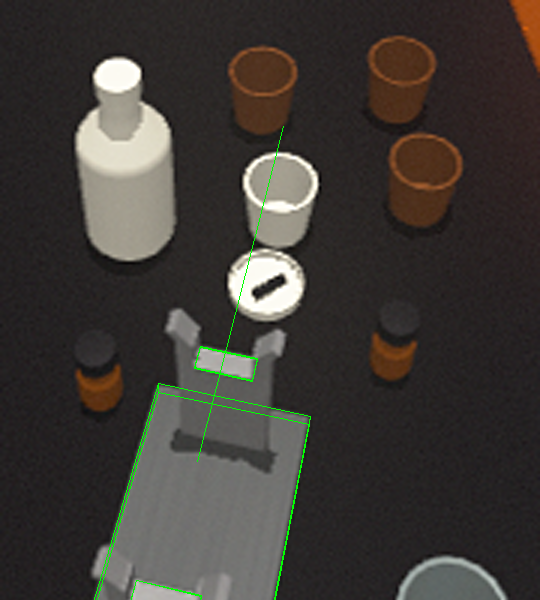

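```bash
python3 - <<'E'
from h import *
h=np.zeros((540,800,3),np.uint8)
B=boomT(.4600,.2925,-3.2,.075)
a=ov("","top1","top",B,BOOM,190,150,270,285,4); b=ov("","side1","side",B,BOOM,240,110,360,190,4)
h[:,:320]=a; h[:320,320:800]=b; cv2.imwrite("pics/ov1.png",h)
E
```

```text
(no output)
```

View pics/ov1.png

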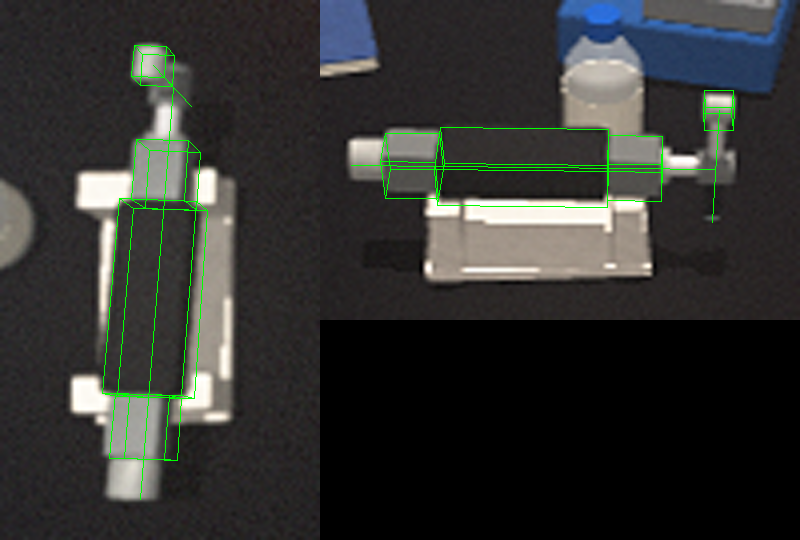

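```bash
cat >> h.py <<'E'
def plan(pos,psi,n,grip,show=True,dz=None):
    s=state(); q=s["tool_rot"]; R0=R.from_quat([q[1],q[2],q[3],q[0]]); p0=s["tcp_pos"]
    R1=R.from_euler('z',psi,degrees=True)*R.from_euler('x',180,degrees=True)
    rv=(R1*R0.inv()).as_rotvec()
    x=R0.as_matrix()[:,0]; print("t",round(s["t"],2),"p",p0.round(4),"psi",round(np.degrees(np.arctan2(x[1],x[0])),2),"F",s["wrist_force"].round(1),"w",round(s["gripper_width"],4),"q",s["qpos"].round(2))
    rows=[];Rp=R0;pp=p0
    for i in range(1,n+1):
        Ri=R.from_rotvec(rv*i/n)*R0; pi=p0+(np.array(pos)-p0)*i/n
        rows.append([grip]+list((Rp.inv().apply(pi-pp)*1000).round(1))+list(np.degrees((Rp.inv()*Ri).as_rotvec()).round(2))); Rp=Ri;pp=pi
    for r in rows: print(str([float(v) for v in r]).replace(".0,",",").replace(".0]","]").replace(" ",""))
E
python3 -c "
from h import *
plan([.460,.2925,.20],87,20,100)"
```

```text
t 0.25 p [ 0.2186 -0.5044  0.2309] psi -66.58 F [ 0.  -0.1 -0.6] w 0.0858 q [-1.3   0.33 -0.19  1.05  0.    1.44]
[100,-31.8,-26.9,1.6,-0,0,-7.68]
[100,-27.9,-30.9,1.6,-0,0,-7.68]
[100,-23.5,-34.4,1.6,-0,0,-7.68]
[100,-18.7,-37.2,1.6,-0,0,-7.68]
[100,-13.6,-39.4,1.6,-0,0,-7.68]
[100,-8.2,-40.8,1.6,-0,0,-7.68]
[100,-2.7,-41.5,1.6,-0,0,-7.68]
[100,2.9,-41.5,1.6,-0,0,-7.68]
[100,8.4,-40.8,1.6,-0,0,-7.68]
[100,13.8,-39.3,1.6,-0,0,-7.68]
[100,18.9,-37.1,1.6,-0,0,-7.68]
[100,23.7,-34.2,1.6,-0,0,-7.68]
[100,28.1,-30.7,1.5,-0,0,-7.68]
[100,31.9,-26.7,1.5,-0,0,-7.68]
[100,35.2,-22.2,1.5,-0,0,-7.68]
[100,37.9,-17.3,1.5,-0,0,-7.68]
[100,39.8,-12.1,1.5,-0,0,-7.68]
[100,41.1,-6.6,1.5,-0,0,-7.68]
[100,41.6,-1.1,1.5,-0,0,-7.68]
[100,41.4,4.5,1.5,-0,0,-7.68]
```

```bash
python3 -m jog '[[100,-32,-27,0,0,0,-7.7],[100,-28,-31,0,0,0,-7.7],[100,-23.5,-34,0,0,0,-7.7],[100,-19,-37,0,0,0,-7.7],[100,-13.5,-39,0,0,0,-7.7],[100,-8,-41,0,0,0,-7.7],[100,-2.5,-41.5,0,0,0,-7.7],[100,3,-41.5,0,0,0,-7.7],[100,8.5,-41,0,0,0,-7.7],[100,14,-39,0,0,0,-7.7],[100,19,-37,0,0,0,-7.7],[100,24,-34,0,0,0,-7.7]]'
python3 -c "
from h import *
plan([.460,.2925,.16],87,9,100)"
```

```text
t: 1.45
tcp_pos: [0.353, -0.0107, 0.2299]
tool_rot: [0.002, 0.968, 0.25, 0.002]
wrist_force: [1.0, -0.8, -0.4]
gripper_width: 0.0854
t 1.45 p [ 0.353  -0.0107  0.2299] psi 28.9 F [ 1.  -0.8 -0.4] w 0.0854 q [-0.24 -0.05 -0.64  0.97 -0.    0.83]
[100,26.7,-23.8,7.8,0.04,-0.01,-6.46]
[100,29.2,-20.6,7.8,0.04,-0.01,-6.46]
[100,31.3,-17.2,7.8,0.04,-0.01,-6.46]
[100,33,-13.6,7.8,0.04,-0.01,-6.46]
[100,34.4,-9.8,7.8,0.04,-0.01,-6.46]
[100,35.2,-5.8,7.8,0.04,-0.01,-6.46]
[100,35.7,-1.8,7.8,0.04,-0.01,-6.46]
[100,35.7,2.2,7.8,0.04,-0.01,-6.46]
[100,35.2,6.2,7.8,0.04,-0.01,-6.46]
```

```bash
python3 -m jog '[[100,26.7,-24,3,0,0,-6.6],[100,29,-21,8,0,0,-6.6],[100,31.5,-17,8,0,0,-6.6],[100,33,-13.6,8,0,0,-6.6],[100,34.5,-10,8,0,0,-6.6],[100,35,-6,8,0,0,-6.6],[100,36,-2,8,0,0,-6.6],[100,36,2,8,0,0,-6.6],[100,36,6,8,0,0,-6.6],[100,0,0,0,0,0,0]]'
python3 - <<'E'
from h import *
plan([.460,.2925,.16],87,1,100)
cam("wrist","w1");cam("top","t2")
E
```

```text
t: 2.45
tcp_pos: [0.4529, 0.3168, 0.161]
tool_rot: [0.005, 0.698, 0.716, 0.004]
wrist_force: [-0.7, -0.4, 0.6]
gripper_width: 0.0856
t 2.45 p [0.4529 0.3168 0.161 ] psi 91.45 F [-0.7 -0.4  0.6] w 0.0856 q [ 0.48  0.38 -0.3   0.88 -0.01  0.46]
[100,-24.5,6.4,1.2,0.74,0.12,4.46]
```

View pics/w1.png

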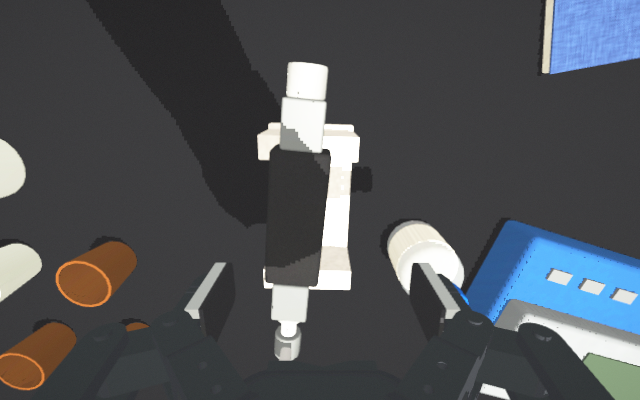

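```bash
python3 - <<'E'
from h import *
for nm,B in (("a",boomT(.4600,.2925,-3.2,.075)),):
    cv2.imwrite(f"pics/ovw_{nm}.png",ov("","w1","wrist",B,BOOM,230,40,400,380,2)[:600])
E
```

```text
(no output)
```

View pics/ovw_a.png

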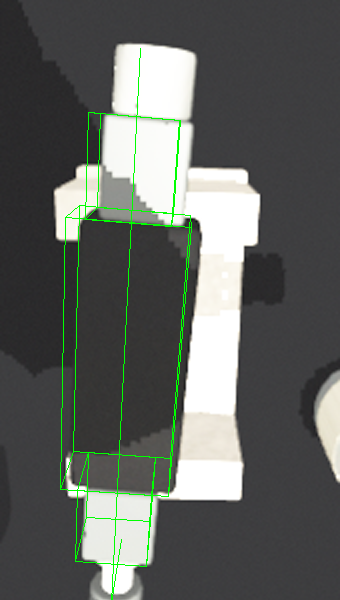

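```bash
python3 - <<'E'
from h import *
cv2.imwrite(f"pics/ovw_b.png",ov("","w1","wrist",boomT(.4605,.2965,-4.3,.075),BOOM,230,40,400,380,2)[:600])
plan([.4605,.2965,.13],86,2,100)
E
```

```text
t 2.55 p [0.4518 0.3136 0.1616] psi 91.18 F [-0.6  0.1 -0. ] w 0.0854 q [ 0.48  0.38 -0.31  0.88 -0.01  0.46]
[100,-8.6,4,15.9,0.34,0.12,2.59]
[100,-8.4,4.4,15.9,0.34,0.12,2.59]
```

View pics/ovw_b.png

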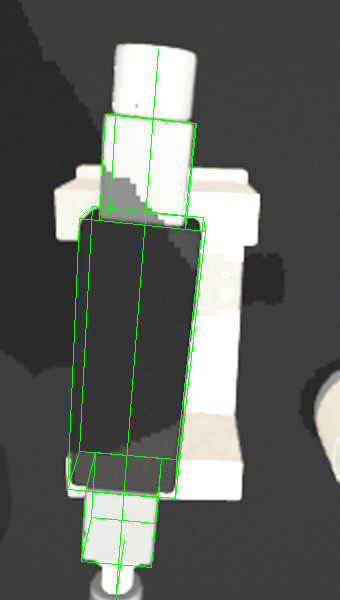

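```bash
python3 -m jog '[[100,-8.6,4,16,0.3,0,2.6],[100,-8.4,4.4,16,0.3,0,2.6],[100,0,0,0,0,0,0],[100,0,0,0,0,0,0]]'
python3 -c "
from h import *
plan([.4605,.296,.053],86,4,100)"
```

```text
t: 2.95
tcp_pos: [0.4599, 0.2924, 0.1311]
tool_rot: [0.002, 0.734, 0.679, -0.001]
wrist_force: [0.6, -0.1, 0.1]
gripper_width: 0.0856
t 2.95 p [0.4599 0.2924 0.1311] psi 85.47 F [ 0.6 -0.1  0.1] w 0.0856 q [ 0.43  0.41 -0.35  0.82 -0.    0.51]
[100,1,0,19.5,0.03,0.07,-0.13]
[100,1,0.1,19.5,0.03,0.07,-0.13]
[100,0.9,0.1,19.5,0.03,0.07,-0.13]
[100,0.9,0.1,19.5,0.03,0.07,-0.13]
```

```bash
python3 -m jog '[[100,1,0,19.5,0,0.1,-0.1],[100,1,0,19.5,0,0.1,-0.1],[100,1,0,19.5,0,0,-0.1],[100,1,0,18,0,0,-0.1],[100,0,0,0,0,0,0],[100,0,0,0,0,0,0]]'
python3 -c "
from h import *
plan([.4605,.296,.053],86,1,100)"
```

```text
t: 3.55
tcp_pos: [0.4634, 0.2965, 0.0603]
tool_rot: [0.003, 0.732, 0.681, 0.005]
wrist_force: [-0.4, 0.1, 1.0]
gripper_width: 0.0853
t 3.55 p [0.4634 0.2965 0.0603] psi 85.84 F [-0.4  0.1  1. ] w 0.0853 q [ 0.44  0.49 -0.42  0.64 -0.    0.51]
[100,-0.7,-2.9,7.3,0.6,-0.22,-0.16]
```

```bash
python3 -m jog '[[100,-0.7,-2.9,7.5,0.6,-0.2,0],[100,0,0,0,0,0,0],[30,0,0,0,0,0,0],[30,0,0,0,0,0,0],[30,0,0,0,0,0,0],[30,0,0,0,0,0,0],[30,0,0,0,0,0,0]]' 70
python3 -c "
from h import *
plan([.4605,.296,.053],86,1,100)"
```

```text
t: 4.25
tcp_pos: [0.4626, 0.2967, 0.0565]
tool_rot: [0.001, 0.732, 0.681, 0.003]
wrist_force: [0.5, -0.1, -1.6]
gripper_width: 0.0431
t 4.25 p [0.4626 0.2967 0.0565] psi 85.85 F [ 0.5 -0.1 -1.6] w 0.0431 q [ 0.44  0.5  -0.42  0.64 -0.    0.51]
[100,-0.9,-2.1,3.5,0.28,-0.14,-0.15]
```

```bash
python3 -m jog '[[0,0,0,0,0,0,0],[0,0,0,-10,0,0,0],[0,0,0,-30,0,0,0],[0,0,0,-40,0,0,0],[0,0,0,-40,0,0,0],[0,0,0,-40,0,0,0],[0,0,0,-30,0,0,0],[0,0,0,0,0,0,0]]' 90
python3 -c "
from h import *
plan([.4844,-.2437,.25],164.4,16,0)
cam('side','s3')"
```

```text
t: 5.05
tcp_pos: [0.4559, 0.2939, 0.25]
tool_rot: [-0.002, 0.732, 0.681, -0.005]
wrist_force: [0.3, 0.5, -5.4]
gripper_width: 0.043
t 5.05 p [0.4559 0.2939 0.25  ] psi 85.86 F [ 0.3  0.5 -5.4] w 0.043 q [ 0.44  0.31 -0.17  1.1   0.    0.51]
[0,-33.4,4.2,0.1,-0.04,-0.01,-4.91]
[0,-33.6,1.3,0.1,-0.04,-0.01,-4.91]
[0,-33.6,-1.6,0.1,-0.04,-0.01,-4.91]
[0,-33.4,-4.4,0.1,-0.04,-0.01,-4.91]
[0,-32.9,-7.3,0.1,-0.04,-0.01,-4.91]
[0,-32.1,-10,0.1,-0.04,-0.01,-4.91]
[0,-31.1,-12.8,0.1,-0.04,-0.01,-4.91]
[0,-29.9,-15.4,0.1,-0.04,-0.01,-4.91]
[0,-28.5,-17.9,0.1,-0.04,-0.01,-4.91]
[0,-26.9,-20.3,0.1,-0.04,-0.01,-4.91]
[0,-25,-22.5,0.1,-0.04,-0.01,-4.91]
[0,-23,-24.5,0.1,-0.04,-0.01,-4.91]
[0,-20.8,-26.4,0.1,-0.04,-0.01,-4.91]
[0,-18.5,-28.1,0.1,-0.04,-0.01,-4.91]
[0,-16,-29.6,0,-0.04,-0.01,-4.91]
[0,-13.4,-30.8,0,-0.04,-0.01,-4.91]
```

View pics/s3.png

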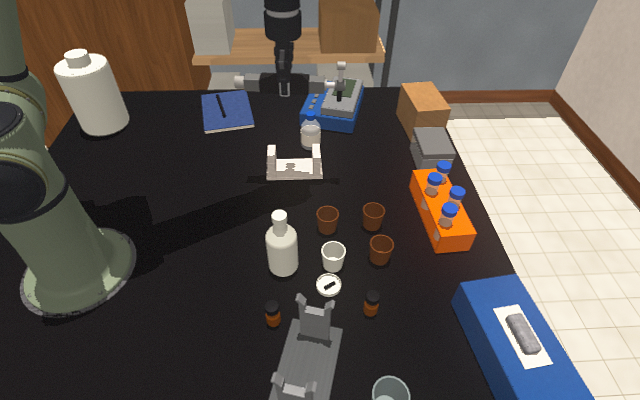

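```bash
python3 -m jog '[[0,-33,4,0,0,0,-4.9],[0,-33.6,1.3,0,0,0,-4.9],[0,-33.6,-1.6,0,0,0,-4.9],[0,-33.4,-4.4,0,0,0,-4.9],[0,-33,-7.3,0,0,0,-4.9],[0,-32,-10,0,0,0,-4.9],[0,-31,-13,0,0,0,-4.9],[0,-30,-15.4,0,0,0,-4.9],[0,-28.5,-18,0,0,0,-4.9],[0,-27,-20.3,0,0,0,-4.9],[0,-25,-22.5,0,0,0,-4.9],[0,-23,-24.5,0,0,0,-4.9]]'
python3 -c "
from h import *
plan([.4844,-.2437,.25],164.4,5,0)"
```

```text
t: 6.3
tcp_pos: [0.465, -0.1187, 0.2191]
tool_rot: [-0.029, 0.278, 0.96, -0.009]
wrist_force: [-0.3, 0.1, -4.5]
gripper_width: 0.0428
t 6.3 p [ 0.465  -0.1187  0.2191] psi 147.6 F [-0.3  0.1 -4.5] w 0.0428 q [-0.39  0.25 -0.33  1.04 -0.02 -1.39]
[0,-16.3,-19.3,-6.4,-0.3,-0.64,-3.35]
[0,-15.2,-20.1,-6.3,-0.3,-0.64,-3.35]
[0,-14.1,-21,-6.3,-0.3,-0.64,-3.35]
[0,-12.9,-21.7,-6.2,-0.3,-0.64,-3.35]
[0,-11.7,-22.4,-6.2,-0.3,-0.64,-3.35]
```

```bash
python3 -m jog '[[0,-16.3,-19.3,-6,-0.3,-0.6,-3.3],[0,-15,-20,-6,-0.3,-0.6,-3.3],[0,-14,-21,-6,-0.3,-0.6,-3.3],[0,-13,-21.5,-6,-0.3,-0.6,-3.3],[0,-11.7,-22,-6,-0.3,-0.6,-3.3],[0,0,0,0,0,0,0],[0,0,0,0,0,0,0]]'
python3 -c "
from h import *
plan([.4844,-.2437,.25],164.4,1,0)
cam('side','s4');cam('top','t4')
crop('s4c','s4',240,150,440,400,3)"
```

```text
t: 7.0
tcp_pos: [0.4742, -0.2467, 0.2285]
tool_rot: [-0.016, 0.135, 0.991, 0.007]
wrist_force: [0.3, 1.2, -4.4]
gripper_width: 0.0432
t 7.0 p [ 0.4742 -0.2467  0.2285] psi 164.49 F [ 0.3  1.2 -4.4] w 0.0432 q [-0.62  0.33 -0.2   1.08 -0.   -1.92]
[0,-8.3,5.8,-21.8,0.6,-1.88,0.08]
```

View pics/s4.png

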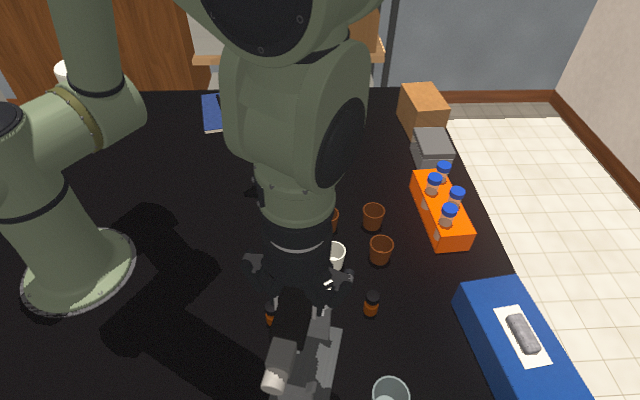

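View pics/t4.png

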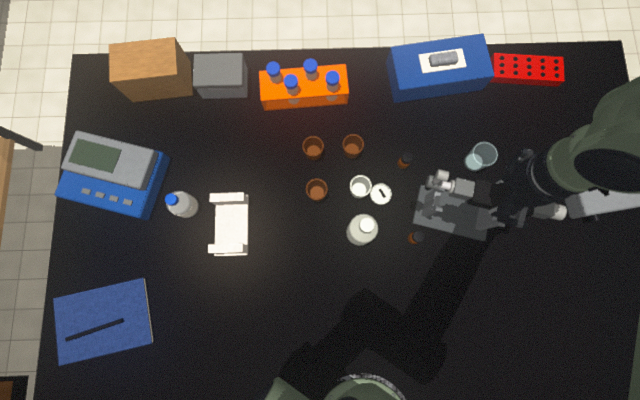

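```bash
python3 -m jog '[[0,-4,3,15,0.3,-1,0],[0,-4,3,15,0.3,-0.9,0],[0,0,0,10,0,0,0],[0,0,0,0,0,0,0],[0,0,0,0,0,0,0]]'
python3 -c "
from h import *
cam('wrist','w4');cam('side','s5');cam('top','t5')
plan([.4849,-.2418,.165],164.4,1,0)
t=load('wrist'); cv2.imwrite('pics/ow4.png',ov('','w4','wrist',boomT(.4844,-.2437,74.4,.115),CR,0,0,640,400,1))
crop('t5c','t5',400,140,580,250,4)"
```

```text
t: 7.6
tcp_pos: [0.4818, -0.2371, 0.1852]
tool_rot: [-0.002, 0.132, 0.991, 0.001]
wrist_force: [0.4, -0.3, -5.6]
gripper_width: 0.0427
t 7.75 p [ 0.4822 -0.2378  0.1858] psi 164.75 F [ 0.3 -0.8 -5.9] w 0.0431 q [-0.6   0.34 -0.29  0.94  0.   -1.9 ]
[0,-3.7,-3.2,20.8,0.06,-0.14,0.35]
```

View pics/ow4.png

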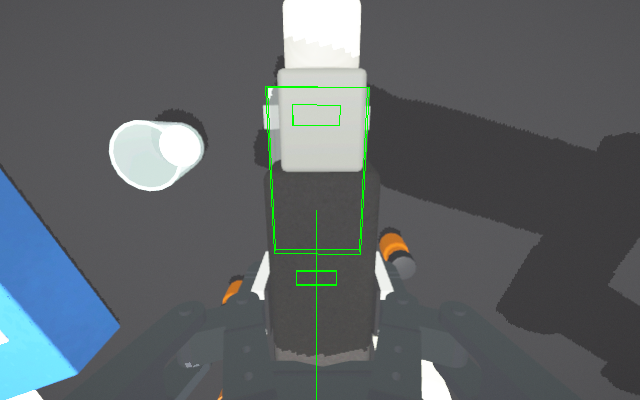

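View pics/t5c.png

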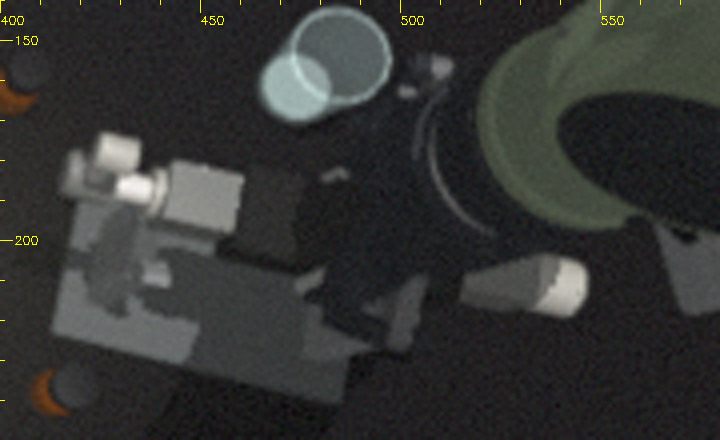

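```bash
python3 - <<'E'
from h import *
w=load("wrist");t=load("top")
p=np.array([.4822,-.2378]); a=np.radians(74.6);d=np.array([np.cos(a),np.sin(a)]);l=np.array([-d[1],d[0]])
for uv,bx in (((322,69),-.09),((322,169),-.055),((283,169),0),((365,169),0)):
    q=atz(w,uv,.219)[:2]-p; print("w",uv,bx,"tcp ahead of mid",-(q@d)+bx,"lat",q@l)
for uv,bx in ((( 442,186),.09),((460.5,190.5),.055),((430,178.5),.125)):
    q=atz(t,uv,.219 if bx<.1 else .251)[:2]-p; print("t",uv,"tcp ahead",-(q@d)+bx,"lat",q@l)
E
```

```text
w (322, 69) -0.09 tcp ahead of mid 0.0010623882658751804 lat 0.00022188726112807702
w (322, 169) -0.055 tcp ahead of mid 0.002795300650272059 lat 0.00032031825164629017
w (283, 169) 0 tcp ahead of mid 0.05776768974632749 lat -0.01381347045673445
w (365, 169) 0 tcp ahead of mid 0.05782250797696909 lat 0.015922930084614435
t (442, 186) tcp ahead 0.0024389429199403873 lat -0.0006594894662238483
t (460.5, 190.5) tcp ahead 0.003458387588534846 lat -0.0004758396467753384
t (430, 178.5) tcp ahead 0.004810354345204229 lat 0.00029466236730607255
```

```bash
python3 -m jog '[[0,-3.8,-2.8,12,0,0,0.3],[0,0,0,13,0,0,0],[0,0,0,0,0,0,0],[0,0,0,0,0,0,0]]'
python3 -c "
from h import *
plan([.4851,-.2413,.130],164.4,3,0)"
```

```text
t: 8.15
tcp_pos: [0.4869, -0.2436, 0.1606]
tool_rot: [0.001, 0.136, 0.991, -0.0]
wrist_force: [-0.3, -0.1, -4.5]
gripper_width: 0.0431
t 8.15 p [ 0.4869 -0.2436  0.1606] psi 164.35 F [-0.3 -0.1 -4.5] w 0.0431 q [-0.6   0.37 -0.32  0.88 -0.   -1.9 ]
[0,0.8,0.6,10.2,-0.01,0.03,-0.02]
[0,0.8,0.6,10.2,-0.01,0.03,-0.02]
[0,0.8,0.6,10.2,-0.01,0.03,-0.02]
```

```bash
python3 -m jog '[[0,0.8,0.6,10,0,0,0],[0,0.8,0.6,10,0,0,0],[0,0.4,0.6,8,0,0,0],[0,0,0,0,0,0,0],[0,0,0,0,0,0,0]]'
python3 -c "
from h import *
plan([.4851,-.2413,.0965],164.4,4,0)"
```

```text
t: 8.65
tcp_pos: [0.4856, -0.2416, 0.1304]
tool_rot: [0.001, 0.136, 0.991, -0.0]
wrist_force: [-0.0, -0.3, -5.3]
gripper_width: 0.0427
t 8.65 p [ 0.4856 -0.2416  0.1304] psi 164.32 F [-0.  -0.3 -5.3] w 0.0427 q [-0.6   0.4  -0.36  0.81 -0.   -1.89]
[0,0.2,0,8.5,-0.01,0.03,-0.02]
[0,0.2,0,8.5,-0.01,0.03,-0.02]
[0,0.2,0,8.5,-0.01,0.03,-0.02]
[0,0.1,0,8.5,-0.01,0.03,-0.02]
```

```bash
python3 -m jog '[[0,0.2,0,8,0,0,0],[0,0.2,0,8,0,0,0],[0,0,0,7,0,0,0],[0,0,0,5,0,0,0],[0,0,0,0,0,0,0]]'
python3 -c "
from h import *
plan([.4851,-.2413,.0965],164.4,1,0)"
```

```text
t: 9.15
tcp_pos: [0.4856, -0.2417, 0.1002]
tool_rot: [0.001, 0.136, 0.991, -0.001]
wrist_force: [0.5, -0.0, -4.7]
gripper_width: 0.043
t 9.15 p [ 0.4856 -0.2417  0.1002] psi 164.33 F [ 0.5 -0.  -4.7] w 0.043 q [-0.6   0.43 -0.4   0.74 -0.   -1.9 ]
[0,0.6,0.2,3.7,-0.06,0.15,-0.07]
```

```bash
python3 -m jog '[[0,0.5,0,2.5,0,0,0],[0,0,0,2,0,0,0],[0,0,0,0,0,0,0]]'
python3 -c "
from h import *
plan([.4851,-.2413,.0965],164.4,1,0)"
```

```text
t: 9.45
tcp_pos: [0.4853, -0.2417, 0.0971]
tool_rot: [0.002, 0.136, 0.991, -0.001]
wrist_force: [0.7, 0.2, -4.9]
gripper_width: 0.0431
t 9.45 p [ 0.4853 -0.2417  0.0971] psi 164.34 F [ 0.7  0.2 -4.9] w 0.0431 q [-0.6   0.44 -0.4   0.73  0.   -1.9 ]
[0,0.3,0.3,0.6,-0.07,0.19,-0.06]
```

```bash
python3 -m jog '[[0,0.3,0,2,0,0,0],[0,0,0,0.5,0,0,0]]'
python3 -c "
from h import *
plan([.4851,-.2413,.0965],164.4,1,0)"
```

```text
t: 9.65
tcp_pos: [0.4855, -0.2419, 0.0968]
tool_rot: [0.003, 0.136, 0.991, -0.001]
wrist_force: [-2.1, 1.4, -2.5]
gripper_width: 0.0426
t 9.65 p [ 0.4855 -0.2419  0.0968] psi 164.36 F [-2.1  1.4 -2.5] w 0.0426 q [-0.6   0.44 -0.4   0.72  0.   -1.9 ]
[0,0.6,0.5,0.3,-0.09,0.31,-0.04]
```

Contact begins at the expected height (z unload). One more small step, then release.

```bash
python3 -m jog '[[0,0,0,1.5,0,0,0],[0,0,0,0,0,0,0]]'
python3 -c "
from h import *
plan([.4851,-.2413,.0965],164.4,1,0)
cam('side','s6'); crop('s6c','s6',230,240,400,400,4)"
```

```text
t: 9.85
tcp_pos: [0.4857, -0.2419, 0.097]
tool_rot: [0.003, 0.136, 0.991, -0.001]
wrist_force: [-0.9, 0.9, -3.8]
gripper_width: 0.043
t 9.85 p [ 0.4857 -0.2419  0.097 ] psi 164.37 F [-0.9  0.9 -3.8] w 0.043 q [-0.6   0.44 -0.4   0.72  0.   -1.9 ]
[0,0.7,0.4,0.5,-0.1,0.38,-0.03]
```

View pics/s6c.png

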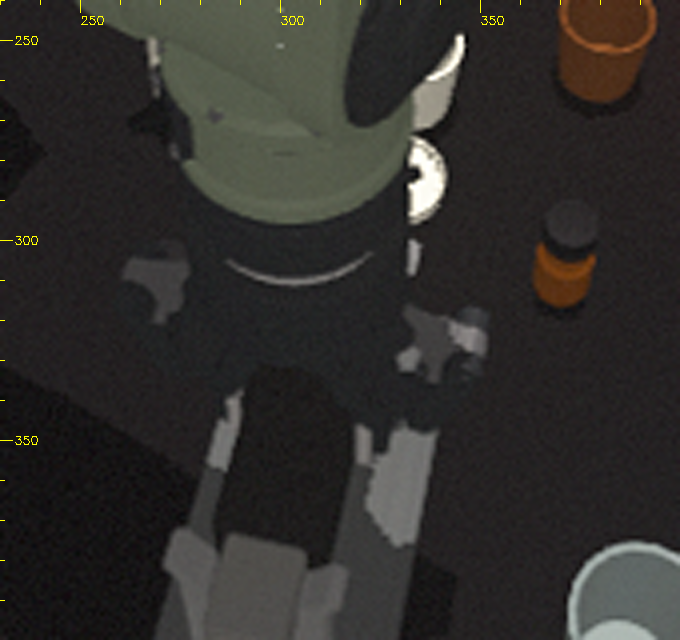

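```bash
python3 -m jog '[[90,0,0,0,0,0,0],[90,0,0,0,0,0,0],[90,0,0,0,0,0,0],[90,0,0,0,0,0,0],[90,0,0,-15,0,0,0],[90,0,0,-40,0,0,0],[90,0,0,-40,0,0,0],[90,0,0,-40,0,0,0],[90,0,0,0,0,0,0]]' 
python3 -c "
from h import *
plan([.4851,-.2413,.0965],164.4,1,0)
cam('side','s7'); cam('wrist','w7');cam('top','t7');crop('s7c','s7',230,240,400,400,4);crop('t7c','t7',340,140,540,250,4)"
```

```text
t: 10.8
tcp_pos: [0.4863, -0.2427, 0.236]
tool_rot: [0.004, 0.136, 0.991, -0.002]
wrist_force: [1.0, -0.6, 0.0]
gripper_width: 0.0771
t 10.8 p [ 0.4863 -0.2427  0.236 ] psi 164.33 F [ 1.  -0.6  0. ] w 0.0771 q [-0.6   0.3  -0.21  1.04 -0.   -1.9 ]
[0,2.9,1.5,139.5,-0.2,0.54,-0.08]
```

View pics/s7c.png

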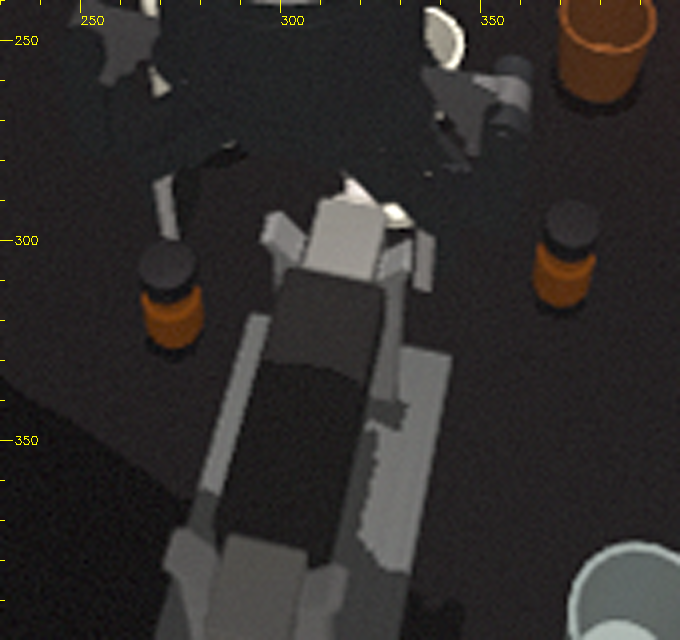

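View pics/w7.png

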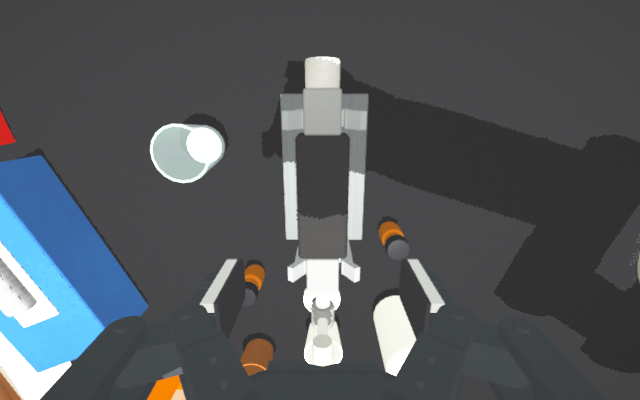

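View pics/t7c.png

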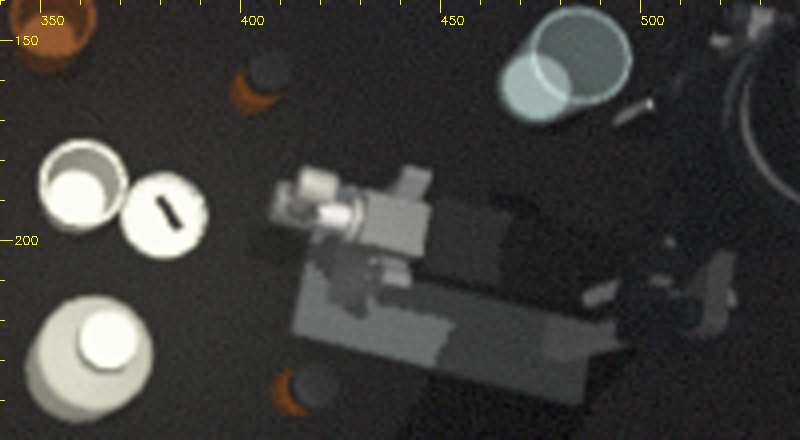

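```bash
python3 - <<'E'
from h import *
t=load("top");w=load("wrist")
a=np.radians(74.4);d=np.array([np.cos(a),np.sin(a)]);l=np.array([-d[1],d[0]]);s=np.array([.4844,-.2437])
print("knob pred",s+.125*d)
for c,uv,z in((t,(419.3,185.7),.162),(t,(430.5,195),.13),(t,(443.8,198),.13),(w,(322,342),.162),(w,(322,260),.130),(w,(322,134),.130),(w,(322,89),.13)):
    q=atz(c,uv,z)[:2]-s; print(uv,q@d,q@l)
plan([.5187,-.1222,.21],74.4,12,60)
E
```

```text
knob pred [ 0.51801498 -0.12330468]
(419.3, 185.7) 0.12334088798639622 -0.002887196550652331
(430.5, 195) 0.08920592791577898 0.002287601677513771
(443.8, 198) 0.06014114249568359 0.00177069540088362
(322, 342) 0.11763219606261502 -0.0008562335373120877
(322, 260) 0.05544549371312371 -0.0009182322689287374
(322, 134) -0.05608827470570699 -0.0007470893805077883
(322, 89) -0.08934690536220494 -0.0006961086624551136
t 10.95 p [ 0.4834 -0.2408  0.23  ] psi 164.32 F [ 0.2  1.1 -1.8] w 0.077 q [-0.6   0.31 -0.22  1.04 -0.   -1.9 ]
[60,-0.2,10.3,1.7,-0,0,7.49]
[60,1.2,10.2,1.7,-0,0,7.49]
[60,2.5,10,1.7,-0,0,7.49]
[60,3.8,9.6,1.7,-0,0,7.49]
[60,5,9,1.7,-0,0,7.49]
[60,6.1,8.3,1.7,-0,0,7.49]
[60,7.2,7.4,1.7,-0,0,7.49]
[60,8.1,6.4,1.7,-0,0,7.49]
[60,8.8,5.3,1.7,-0,0,7.49]
[60,9.5,4.1,1.7,-0,0,7.49]
[60,9.9,2.8,1.7,-0,0,7.49]
[60,10.2,1.5,1.7,-0,0,7.49]
```

```bash
python3 -m jog '[[50,0,10,1.7,0,0,7.5],[50,1,10,1.7,0,0,7.5],[50,2.5,10,1.7,0,0,7.5],[50,4,9.6,1.7,0,0,7.5],[50,5,9,1.7,0,0,7.5],[50,6,8.3,1.7,0,0,7.5],[50,7,7.4,1.7,0,0,7.5],[50,8,6.4,1.7,0,0,7.5],[50,9,5.3,1.7,0,0,7.5],[50,9.5,4,1.7,0,0,7.5],[50,10,3,1.7,0,0,7.5],[50,10,1.5,1.7,0,0,7.5]]'
python3 -c "
from h import *
plan([.518,-.1233,.19],74.4,2,50)"
```

```text
t: 12.15
tcp_pos: [0.5103, -0.1148, 0.1858]
tool_rot: [-0.017, 0.817, 0.576, -0.01]
wrist_force: [0.1, -0.3, -0.0]
gripper_width: 0.0425
t 12.15 p [ 0.5103 -0.1148  0.1858] psi 70.39 F [ 0.1 -0.3 -0. ] w 0.0425 q [-0.36  0.34 -0.29  0.97  0.   -0.02]
[50,-2.7,5,-2.3,-1.11,-0.15,-2]
[50,-2.9,4.9,-2.2,-1.11,-0.15,-2]
```

```bash
python3 -m jog '[[50,-2.7,5,-2.3,-1.1,0,-2],[50,-2.9,5,-2.2,-1.1,0,-2],[50,0,0,0,0,0,0],[50,0,0,0,0,0,0]]'
python3 -c "
from h import *
cam('side','s8');cam('top','t8')
plan([.518,-.1233,.142],74.4,3,50)
crop('s8c','s8',250,190,400,320,5)"
```

```text
t: 12.55
tcp_pos: [0.5138, -0.12, 0.1822]
tool_rot: [-0.007, 0.796, 0.605, -0.001]
wrist_force: [-0.1, -0.9, 0.8]
gripper_width: 0.0429
t 12.65 p [ 0.514  -0.1201  0.1825] psi 74.48 F [-0.5  0.4  0.7] w 0.0428 q [-0.37  0.33 -0.31  0.94  0.01 -0.1 ]
[50,-0.8,1.8,13.5,-0.25,-0.13,0.03]
[50,-0.7,1.7,13.5,-0.25,-0.13,0.03]
[50,-0.7,1.6,13.5,-0.25,-0.13,0.03]
```

View pics/s8c.png

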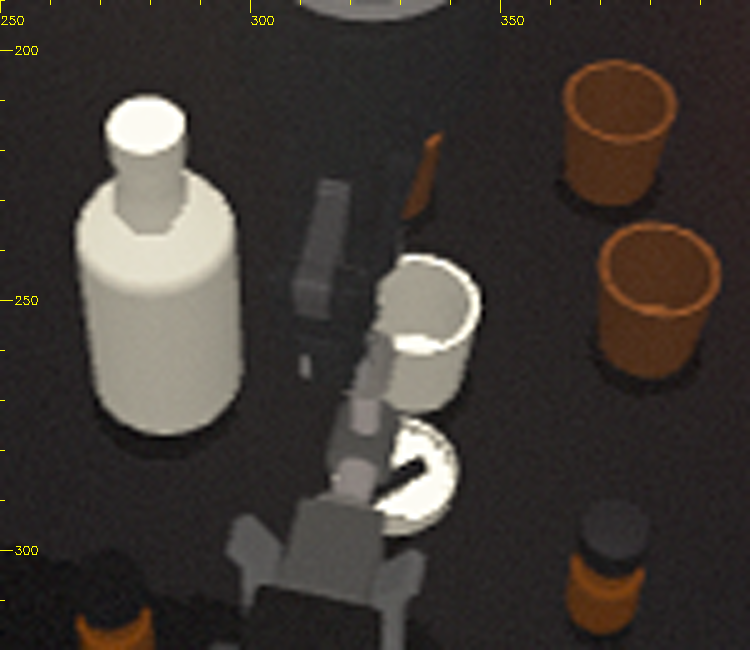

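```bash
python3 -m jog '[[50,-0.8,1.8,13.5,-0.3,-0.1,0],[50,-0.8,1.8,13.5,-0.3,-0.1,0],[50,-0.6,1.6,13,-0.2,-0.1,0],[50,0,0,0,0,0,0],[50,0,0,0,0,0,0]]'
python3 -c "
from h import *
plan([.518,-.1233,.142],74.4,1,50)"
```

```text
t: 13.15
tcp_pos: [0.518, -0.1234, 0.1408]
tool_rot: [-0.001, 0.797, 0.604, 0.001]
wrist_force: [0.1, 0.5, -0.0]
gripper_width: 0.0427
t 13.15 p [ 0.518  -0.1234  0.1408] psi 74.36 F [ 0.1  0.5 -0. ] w 0.0427 q [-0.37  0.37 -0.37  0.83  0.   -0.1 ]
[50,0.1,-0.1,-1.2,-0.01,-0.1,-0.04]
```

```bash
python3 -m jog '[[0,0,0,0,0,0,0],[0,0,0,0,0,0,0],[0,0,0,0,0,0,0],[0,0,0,0,0,0,0],[0,0,0,0,0,0,0]]' 30
python3 -c "
from h import *
cam('side','s9');cam('top','t9')
plan([.518,-.1233,.142],74.4,1,50)
crop('s9c','s9',250,190,400,320,5);crop('t9c','t9',350,130,480,230,6)"
```

```text
t: 13.65
tcp_pos: [0.5183, -0.1236, 0.1422]
tool_rot: [-0.0, 0.797, 0.604, 0.001]
wrist_force: [-0.2, -0.2, -1.8]
gripper_width: 0.0173
t 13.75 p [ 0.5183 -0.1236  0.1422] psi 74.34 F [ 0.  -0.7 -1.2] w 0.0176 q [-0.37  0.37 -0.37  0.83  0.   -0.1 ]
[50,0.2,-0.4,0.2,0.04,-0.09,-0.06]
```

View pics/s9c.png

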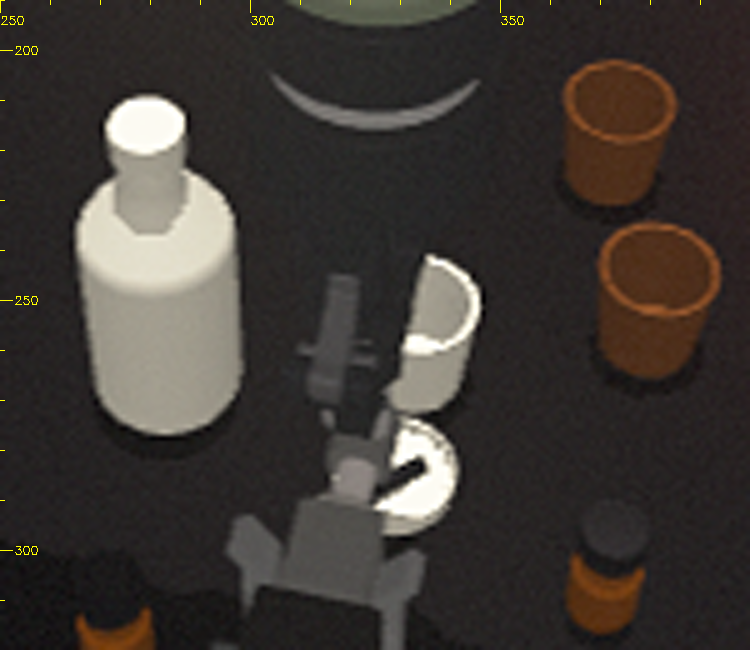

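View pics/t9c.png

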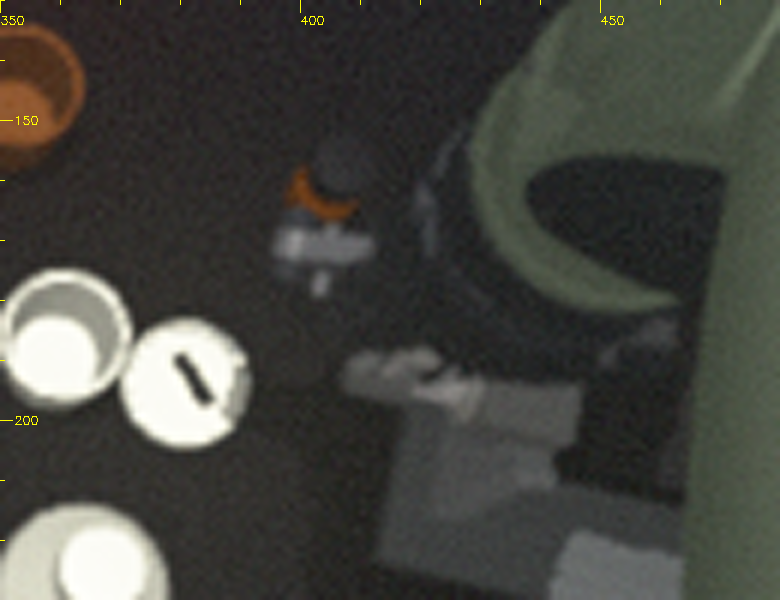

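```bash
cat >> h.py <<'E'
REF=np.array([.5183,-.1236,.1422])
def knob():
    s=state();p=s["tcp_pos"]-REF;a=np.radians(74.4);d=np.array([np.cos(a),np.sin(a),0]);r=np.array([d[1],-d[0],0])
    y=p@r*1e3;z=p[2]*1e3; print("t",round(s["t"],2),"along %.1f right %.1f z %.1f  theta %.3f rad r %.1f"%(p@d*1e3,y,z,np.arctan2(y,47+z),np.hypot(y,47+z)),"F",s["wrist_force"].round(1),"w",round(s["gripper_width"],4))
    q=s["tool_rot"];m=R.from_quat([q[1],q[2],q[3],q[0]]).as_matrix();print("psi %.2f toolz"%np.degrees(np.arctan2(m[1,0],m[0,0])),m[:,2].round(3))
E
python3 -m jog '[[0,0,4.7,0.2,0,0,0],[0,0,4.6,0.7,0,0,0],[0,0,4.6,1.2,0,0,0],[0,0,4.4,1.6,0,0,0],[0,0,0,0,0,0,0]]'
python3 -c "
from h import *
knob()"
```

```text
t: 14.25
tcp_pos: [0.5313, -0.1269, 0.1394]
tool_rot: [-0.005, 0.797, 0.604, -0.003]
wrist_force: [-2.9, 0.2, 3.1]
gripper_width: 0.0175
t 14.25 along 0.3 right 13.4 z -2.8  theta 0.294 rad r 46.1 F [-2.9  0.2  3.1] w 0.0175
psi 74.25 toolz [-0.01   0.004 -1.   ]
```

```bash
python3 -m jog '[[0,0,5,1.5,0,0,0],[0,0,4.5,2.2,0,0,0],[0,0,4,2.6,0,0,0],[0,0,4,3,0,0,0],[0,0,0,0,0,0,0]]'
python3 -c "
from h import *
knob()"
```

```text
t: 14.75
tcp_pos: [0.5464, -0.1315, 0.1325]
tool_rot: [-0.006, 0.798, 0.603, -0.005]
wrist_force: [-3.8, -0.8, 1.7]
gripper_width: 0.0174
t 14.75 along -0.1 right 29.2 z -9.7  theta 0.664 rad r 47.3 F [-3.8 -0.8  1.7] w 0.0174
psi 74.14 toolz [-0.016  0.004 -1.   ]
```

```bash
python3 -m jog '[[0,0,4.5,4.4,0,0,0],[0,0,3.3,3.6,0,0,0],[0,0,2.8,3.9,0,0,0],[0,0,2.4,4.1,0,0,0],[0,0,1,2,0,0,0],[0,0,0,0,0,0,0]]'
python3 -c "
from h import *
knob()
cam('side','s10');cam('top','t10');crop('s10c','s10',250,190,400,320,5)"
```

```text
t: 15.35
tcp_pos: [0.5608, -0.136, 0.118]
tool_rot: [-0.006, 0.798, 0.602, -0.005]
wrist_force: [-3.1, 1.0, 2.9]
gripper_width: 0.0172
t 15.35 along -0.5 right 44.3 z -24.2  theta 1.096 rad r 49.8 F [-3.1  1.   2.9] w 0.0172
psi 74.05 toolz [-0.015  0.002 -1.   ]
```

View pics/s10c.png

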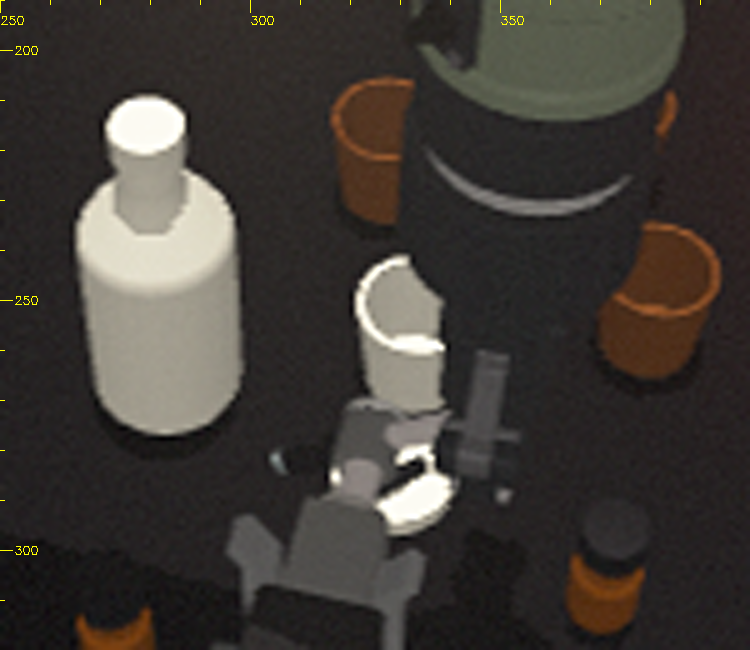

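```bash
python3 -m jog '[[0,5,0,0,0,0,-0.15],[0,10,0,0,0,0,-0.15],[0,12,0,0,0,0,-0.1],[0,12,0,0,0,0,0],[0,10,0,0,0,0,0],[0,0,0,0,0,0,0]]'
python3 -c "
from h import *
knob()
cam('side','s11');cam('top','t11');crop('s11c','s11',250,190,400,320,5);crop('t11c','t11',340,140,540,250,4)"
```

```text
t: 16.05
tcp_pos: [0.5757, -0.0846, 0.1181]
tool_rot: [-0.005, 0.796, 0.605, -0.005]
wrist_force: [-1.4, 0.7, 2.1]
gripper_width: 0.0174
t 16.05 along 53.0 right 44.8 z -24.1  theta 1.099 rad r 50.3 F [-1.4  0.7  2.1] w 0.0174
psi 74.49 toolz [-0.014  0.001 -1.   ]
```

View pics/s11c.png

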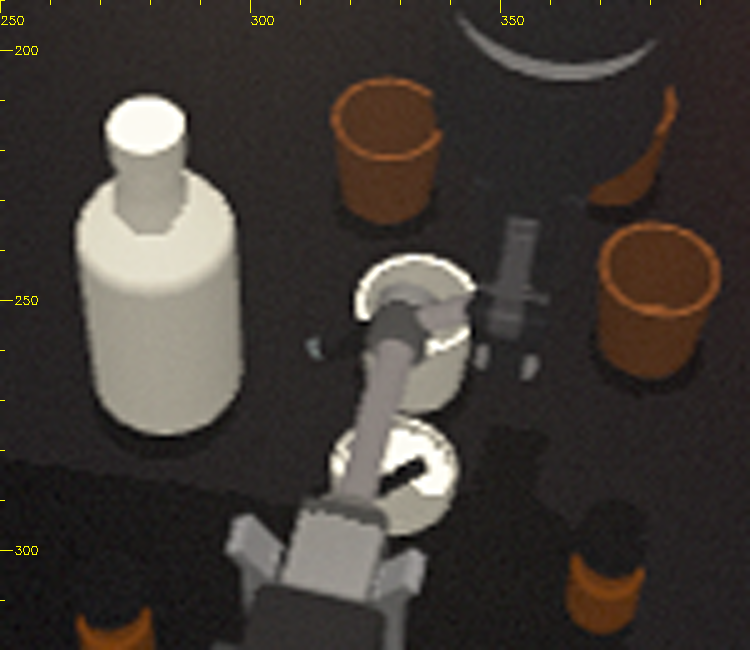

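View pics/t11c.png

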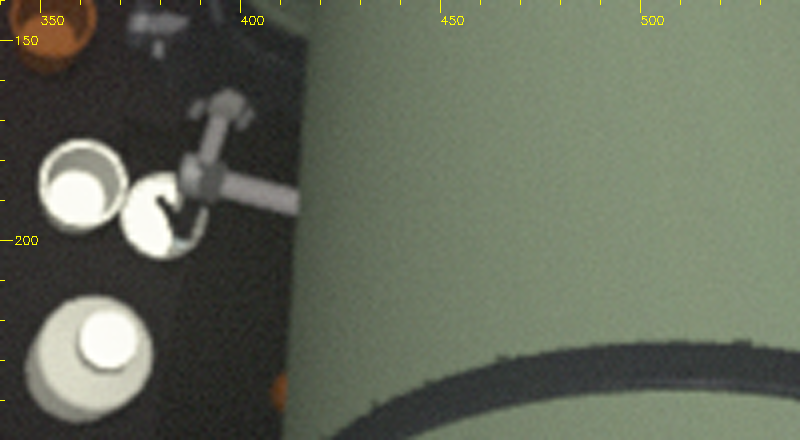

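```bash
python3 -m jog '[[0,5,0,0,0,0,0],[0,10,0,0,0,0,0],[0,12,0,0,0,0,0],[0,12,0,0,0,0,0],[0,8,0,0,0,0,0],[0,4,0,0,0,0,0],[0,0,0,0,0,0,0]]'
python3 -c "
from h import *
knob()"
```

```text
t: 16.85
tcp_pos: [0.591, -0.0329, 0.1178]
tool_rot: [-0.004, 0.797, 0.605, -0.005]
wrist_force: [-1.8, -1.5, 1.0]
gripper_width: 0.0175
t 16.85 along 106.9 right 45.6 z -24.4  theta 1.112 rad r 50.9 F [-1.8 -1.5  1. ] w 0.0175
psi 74.40 toolz [-0.013  0.    -1.   ]
```

```bash
for i in 1; do python3 -m jog '[[0,3,0,0,0,0,0],[0,1,0,0,0,0,0]]'; done
python3 -c "
from h import *
knob()"
python3 -m jog '[[0,2,0,0,0,0,0],[0,1.5,0,0,0,0,0]]'
python3 -c "
from h import *
knob()
cam('side','s12');cam('top','t12');crop('s12c','s12',250,190,400,320,5);crop('t12c','t12',340,140,540,250,4)"
```

```text
t: 17.05
tcp_pos: [0.5921, -0.0289, 0.1177]
tool_rot: [-0.004, 0.797, 0.605, -0.005]
wrist_force: [-1.2, -1.6, 2.0]
gripper_width: 0.0174
t 17.05 along 111.1 right 45.7 z -24.5  theta 1.113 rad r 50.9 F [-1.2 -1.6  2. ] w 0.0174
psi 74.39 toolz [-0.013 -0.    -1.   ]
t: 17.25
tcp_pos: [0.5924, -0.0268, 0.1174]
tool_rot: [-0.004, 0.797, 0.604, -0.007]
wrist_force: [-1.4, -2.0, 0.3]
gripper_width: 0.0174
t 17.25 along 113.2 right 45.4 z -24.8  theta 1.116 rad r 50.5 F [-1.4 -2.   0.3] w 0.0174
psi 74.33 toolz [-0.015 -0.003 -1.   ]
```

View pics/s12c.png

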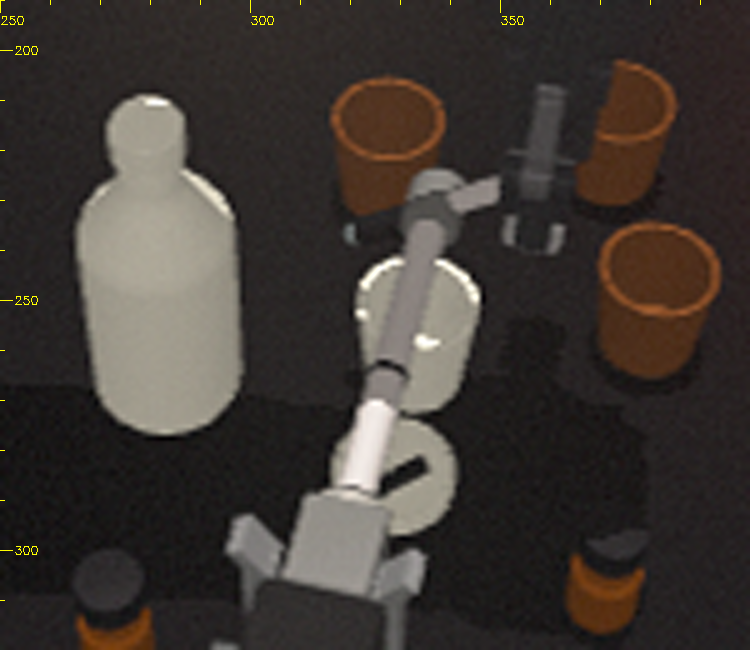

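View pics/t12c.png

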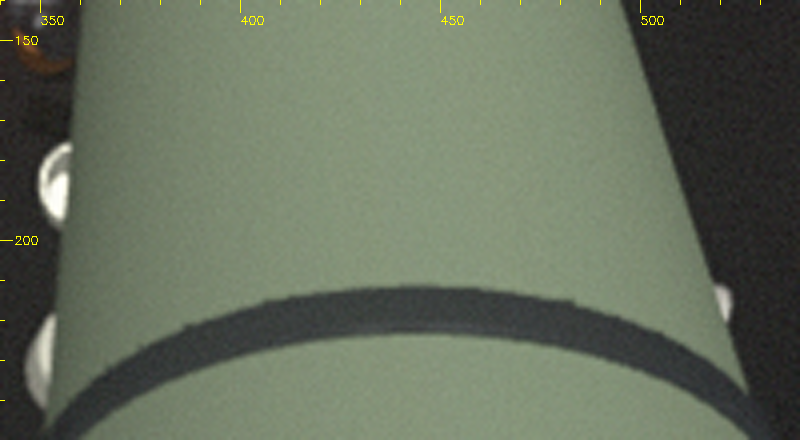

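```bash
python3 - <<'E'
import cv2,numpy as np
ims=[cv2.resize(cv2.imread(f"pics/{n}.png")[280:325,290:340],None,fx=5,fy=8,interpolation=cv2.INTER_CUBIC) for n in("s9","s10","s12")]
cv2.imwrite("pics/cmp.png",np.hstack(ims))
E
```

```text
(no output)
```

View pics/cmp.png

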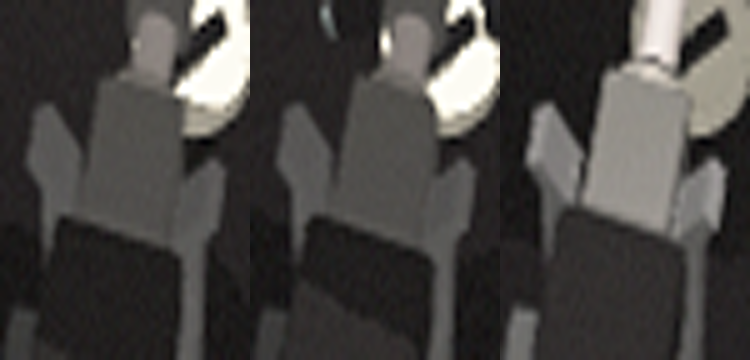

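```bash
python3 -m jog '[[0,-1,0,0,0,0,0],[0,-0.5,0,0,0,0,0],[0,0,-2.4,-4,0,0,0],[0,0,-2.7,-3.8,0,0,0],[0,0,-3.1,-3.5,0,0,0],[0,0,-3.4,-3.2,0,0,0],[0,0,-3.8,-2.8,0,0,0],[0,0,0,0,0,0,0]]'
python3 -c "
from h import *
knob()
cam('side','s13');crop('s13c','s13',250,190,400,320,5)"
```

```text
t: 18.15
tcp_pos: [0.5797, -0.0226, 0.1363]
tool_rot: [-0.003, 0.796, 0.605, -0.003]
wrist_force: [1.8, -2.2, -3.1]
gripper_width: 0.0173
t 18.15 along 113.8 right 31.9 z -5.9  theta 0.661 rad r 52.0 F [ 1.8 -2.2 -3.1] w 0.0173
psi 74.41 toolz [-0.008  0.002 -1.   ]
```

View pics/s13c.png

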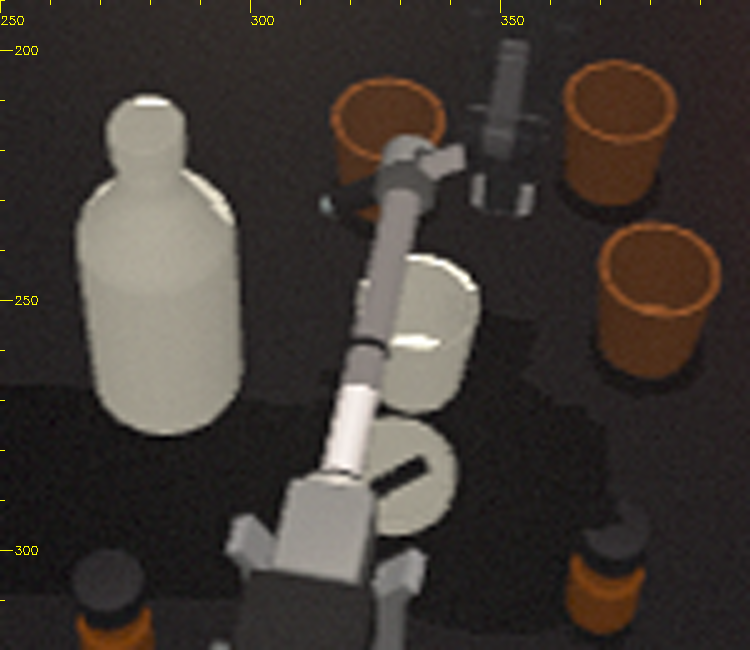

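```bash
python3 -m jog '[[0,0,3.5,4,0,0,0],[0,0,3,4,0,0,0],[0,0,3,4,0,0,0],[0,0,2.5,4,0,0,0],[0,0,1.5,3,0,0,0],[0,0,0,0,0,0,0]]'
python3 -c "
from h import *
knob()
cam('side','s14');crop('s14c','s14',250,190,400,320,5)"
```

```text
t: 18.8
tcp_pos: [0.5922, -0.0253, 0.1158]
tool_rot: [-0.005, 0.796, 0.605, -0.004]
wrist_force: [-0.2, 0.9, 2.8]
gripper_width: 0.017
t 18.8 along 114.6 right 44.7 z -26.4  theta 1.140 rad r 49.2 F [-0.2  0.9  2.8] w 0.017
psi 74.42 toolz [-0.011  0.003 -1.   ]
```

View pics/s14c.png

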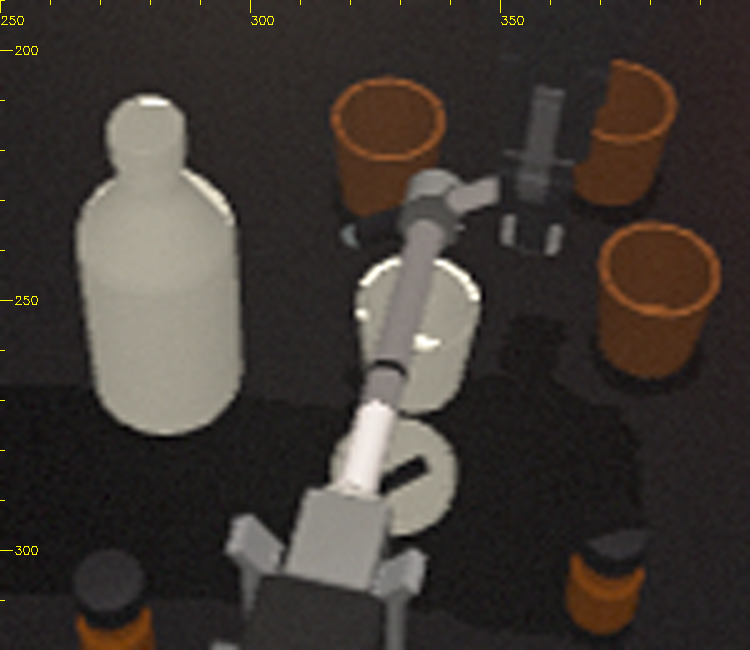

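```bash
python3 - <<'E'
import cv2,numpy as np
ims=[cv2.resize(cv2.imread(f"pics/{n}.png")[280:325,290:340],None,fx=5,fy=12,interpolation=cv2.INTER_CUBIC) for n in("s9","s12","s14")]
im=np.hstack(ims); im=cv2.convertScaleAbs(im,alpha=1.6)
for i in range(0,45,5): cv2.putText(im,str(280+i),(0,i*12+4),0,.35,(0,255,255)); cv2.line(im,(25,i*12),(750,i*12),(0,90,90),1)
cv2.imwrite("pics/cmp2.png",im)
E
```

```text
(no output)
```

View pics/cmp2.png

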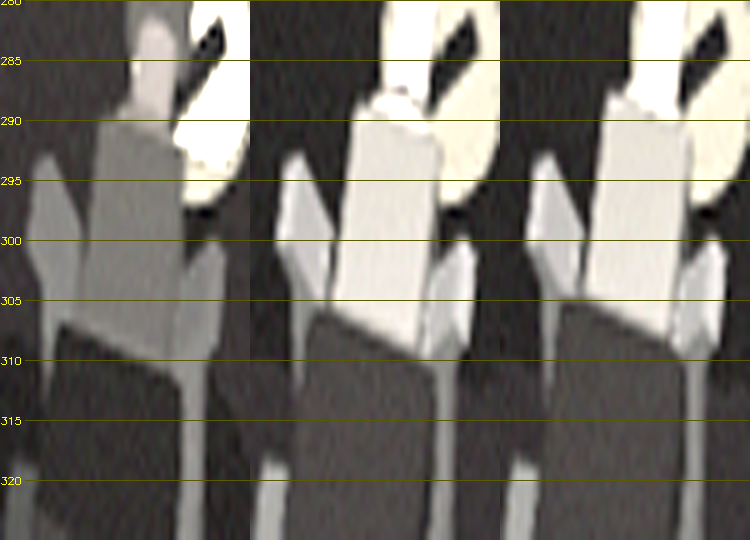

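```bash
cat >> h.py <<'E'
A=np.radians(74.4);D=np.array([np.cos(A),np.sin(A),0]);RT=np.array([D[1],-D[0],0]);OFF=.019
def cur():
    s=state();q=s["tool_rot"];Rm=R.from_quat([q[1],q[2],q[3],q[0]]);p=s["tcp_pos"]
    K=p-OFF*Rm.as_matrix()[:,2]-(REF+[0,0,OFF]); tz=Rm.as_matrix()[:,2]
    tilt=np.degrees(np.arctan2(-tz@RT,-tz[2])); k=np.array([K@D,K@RT,K[2]])*1e3
    print("t",round(s["t"],2),"knobpt along/right/z",k.round(1),"tilt %.1f"%tilt,"theta(yc=2) %.3f"%np.arctan2(k[1]-2,47+k[2]),"r %.1f"%np.hypot(k[1]-2,47+k[2]),"F",s["wrist_force"].round(1),"M",s["moment"].round(2),"w",round(s["gripper_width"],4),"q",s["qpos"].round(2))
    return s,p,Rm,k,tilt
def path(pts,grip):
    """pts: list of (along,right,z mm, tilt deg) knob-point goals, one per row"""
    s,p,Rm,k,tilt=cur(); out=[]
    for a,r,z,ti in pts:
        R1=R.from_euler('z',74.4,degrees=True)*R.from_euler('x',180+ti,degrees=True)
        P=REF+[0,0,OFF]+(a*D+r*RT)/1e3+np.array([0,0,z/1e3])+OFF*R1.as_matrix()[:,2]
        row=[grip]+list((Rm.inv().apply(P-p)*1e3).round(1))+list(np.degrees((Rm.inv()*R1).as_rotvec()).round(1))
        print(str([float(v) for v in row]).replace(".0,",",").replace(".0]","]").replace(" ",""));p=P;Rm=R1
E
python3 -m jog '[[0,-1,0,0,0,0,0],[40,0,0,0,0,0,0],[40,0,0,0,0,0,0],[40,0,0,0,0,0,0]]'
python3 - <<'E'
from h import *
s,p,Rm,k,ti=cur()
path([(k[0],44.7,-26.4,5*i) for i in range(1,7)],40)
E
```

```text
t: 19.25
tcp_pos: [0.5918, -0.0265, 0.1159]
tool_rot: [-0.005, 0.796, 0.605, -0.003]
wrist_force: [0.4, -0.2, -0.4]
gripper_width: 0.0341
t 19.25 knobpt along/right/z [113.3  44.9 -26.3] tilt 0.6 theta(yc=2) 1.120 r 47.6 F [ 0.4 -0.2 -0.4] M [-0.03  0.03 -0.  ] w 0.0341 q [-0.17  0.51 -0.23  0.85  0.    0.1 ]
t 19.25 knobpt along/right/z [113.3  44.9 -26.3] tilt 0.6 theta(yc=2) 1.120 r 47.6 F [ 0.4 -0.2 -0.4] M [-0.03  0.03 -0.  ] w 0.0341 q [-0.17  0.51 -0.23  0.85  0.    0.1 ]
[40,-0,-1.6,0.1,4.4,-0,0]
[40,0,-1.7,-0.1,5,-0,0]
[40,0,-1.7,-0.1,5,0,0]
[40,-0,-1.7,-0.1,5,0,0]
[40,0,-1.7,-0.1,5,-0,-0]
[40,-0,-1.7,-0.1,5,0,0]
```

```bash
python3 -m jog '[[40,0,-1.6,0,4.4,0,0],[40,0,-1.7,0,5,0,0],[40,0,-1.7,0,5,0,0],[40,0,-1.7,0,5,0,0],[40,0,-1.7,0,5,0,0],[40,0,-1.7,0,5,0,0],[40,0,0,0,0,0,0]]'
python3 - <<'E'
from h import *
s,p,Rm,k,ti=cur()
path([(113.3,44.7,-26.4,30),(113.3,44.7,-26.4,35)],40)
E
```

```text
t: 19.95
tcp_pos: [0.5797, -0.0236, 0.1172]
tool_rot: [-0.215, 0.767, 0.583, -0.163]
wrist_force: [0.7, -0.0, -1.4]
gripper_width: 0.0341
t 19.95 knobpt along/right/z [112.8  42.2 -27.7] tilt 31.3 theta(yc=2) 1.123 r 44.5 F [ 0.7 -0.  -1.4] M [-0.24 -0.56  0.03] w 0.0341 q [-0.19  0.93  0.41  1.6   0.04  0.07]
t 19.95 knobpt along/right/z [112.8  42.2 -27.7] tilt 31.3 theta(yc=2) 1.123 r 44.5 F [ 0.7 -0.  -1.4] M [-0.24 -0.56  0.03] w 0.0341 q [-0.19  0.93  0.41  1.6   0.04  0.07]
[40,0.5,1.9,-2.4,-1.3,0,0]
[40,0,-1.7,-0.1,5,-0,-0]
```

```bash
python3 -m jog '[[40,0.5,1.9,-2,0,0,0],[40,0,-1.7,0,5,0,0],[40,0,-1.7,0,5,0,0],[40,0,0,0,0,0,0],[40,0,0,0,0,0,0]]'
python3 - <<'E'
from h import *
s,p,Rm,k,ti=cur()
path([(113.3,44.7,-26.4,42)],40)
cam('side','s15');crop('s15c','s15',250,190,400,320,5)
E
```

```text
t: 20.45
tcp_pos: [0.5802, -0.0227, 0.1206]
tool_rot: [-0.278, 0.746, 0.567, -0.211]
wrist_force: [0.0, -0.3, 0.0]
gripper_width: 0.034
t 20.45 knobpt along/right/z [113.9  44.9 -26.3] tilt 40.9 theta(yc=2) 1.121 r 47.7 F [ 0.  -0.3  0. ] M [-0.2  -0.56 -0.02] w 0.034 q [-0.19  1.1   0.68  1.86  0.05  0.06]
t 20.45 knobpt along/right/z [113.9  44.9 -26.3] tilt 40.9 theta(yc=2) 1.121 r 47.7 F [ 0.  -0.3  0. ] M [-0.2  -0.56 -0.02] w 0.034 q [-0.19  1.1   0.68  1.86  0.05  0.06]
[40,-0.5,-0.5,0.2,1.1,0,0.1]
```

View pics/s15c.png

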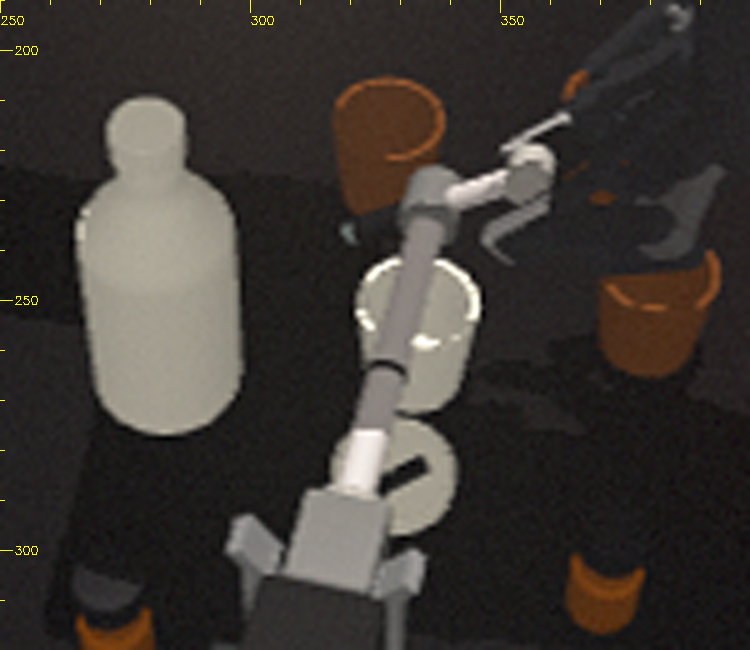

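```bash
python3 -m jog '[[0,-0.5,-0.5,0.2,1,0,0.1],[0,0,0,0,0,0,0],[0,0,0,0,0,0,0],[0,0,0,0,0,0,0]]' 40
python3 - <<'E'
from h import *
s,p,Rm,k,ti=cur()
th0=1.12
path([(k[0],2+47*np.sin(th0-.08*i),47*np.cos(th0-.08*i)-47,ti-np.degrees(.08*i)) for i in range(1,8)],0)
E
```

```text
t: 20.9
tcp_pos: [0.5797, -0.023, 0.1254]
tool_rot: [-0.282, 0.745, 0.566, -0.214]
wrist_force: [-1.8, -0.1, -2.6]
gripper_width: 0.0172
t 20.9 knobpt along/right/z [113.4  44.6 -21.5] tilt 41.5 theta(yc=2) 1.033 r 49.7 F [-1.8 -0.1 -2.6] M [-0.09 -0.79  0.06] w 0.0172 q [-0.19  1.1   0.7   1.89  0.05  0.06]
t 20.9 knobpt along/right/z [113.4  44.6 -21.5] tilt 41.5 theta(yc=2) 1.033 r 49.7 F [-1.8 -0.1 -2.6] M [-0.09 -0.79  0.06] w 0.0172 q [-0.19  1.1   0.7   1.89  0.05  0.06]
[0,0,1,2.6,-4.6,0.1,0]
[0,0,-2,-1.4,-4.6,0,-0]
[0,-0,-2,-1.4,-4.6,-0,0]
[0,0,-2,-1.4,-4.6,0,-0]
[0,0,-2,-1.4,-4.6,0,0]
[0,-0,-2,-1.4,-4.6,-0,-0]
[0,0,-2,-1.4,-4.6,0,-0]
```

```bash
python3 - <<'E'
from h import *
cam('side','s16');crop('s16c','s16',250,190,400,320,5)
cur()
E
```

```text
t 20.95 knobpt along/right/z [113.4  44.7 -21.5] tilt 41.5 theta(yc=2) 1.032 r 49.7 F [-2.5 -0.6 -2.7] M [-0.13 -0.72  0.04] w 0.0172 q [-0.19  1.1   0.7   1.89  0.05  0.06]
```

View pics/s16c.png

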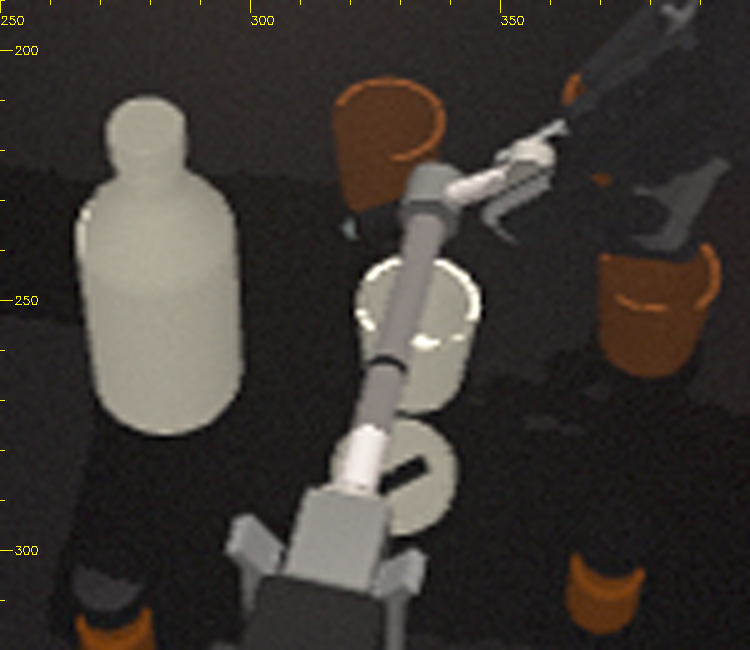

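```bash
python3 -m jog '[[0,0,1,3.5,-4.6,0,0],[0,0,-2,-0.8,-4.6,0,0],[0,0,-2,-0.8,-4.6,0,0],[0,0,-2,-0.8,-4.6,0,0]]' 40
python3 - <<'E'
from h import *
cam('side','s17');crop('s17c','s17',250,190,400,320,5)
cur()
E
```

```text
t: 21.35
tcp_pos: [0.5755, -0.0222, 0.1246]
tool_rot: [-0.155, 0.781, 0.593, -0.12]
wrist_force: [0.4, -0.3, 4.3]
gripper_width: 0.0171
t 21.4 knobpt along/right/z [113.4  33.4 -17.2] tilt 22.4 theta(yc=2) 0.811 r 43.3 F [-1.6  0.1  4.2] M [-0.46  0.04  0.39] w 0.0171 q [-0.18  0.77  0.19  1.39  0.03  0.08]
```

View pics/s17c.png

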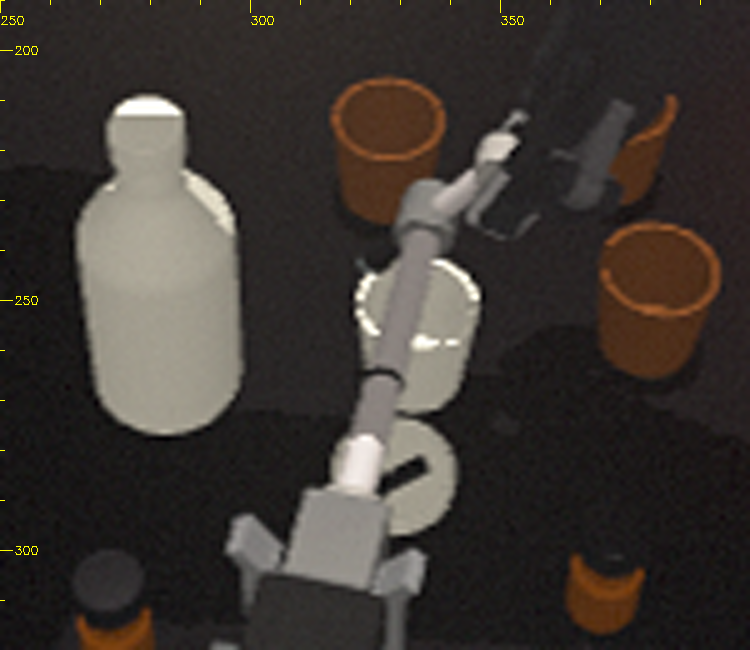

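```bash
python3 - <<'E'
from h import *
s,p,Rm,k,ti=cur()
th0=.79
path([(k[0],0+47*np.sin(th0-.08*i),47*np.cos(th0-.08*i)-48,ti-np.degrees(.08*i)) for i in range(1,6)],0)
E
```

```text
t 21.4 knobpt along/right/z [113.4  33.4 -17.2] tilt 22.4 theta(yc=2) 0.811 r 43.3 F [-1.6  0.1  4.2] M [-0.46  0.04  0.39] w 0.0171 q [-0.18  0.77  0.19  1.39  0.03  0.08]
t 21.4 knobpt along/right/z [113.4  33.4 -17.2] tilt 22.4 theta(yc=2) 0.811 r 43.3 F [-1.6  0.1  4.2] M [-0.46  0.04  0.39] w 0.0171 q [-0.18  0.77  0.19  1.39  0.03  0.08]
[0,0,-2.9,-3.5,-4.6,0.2,0]
[0,0,-2,-1.4,-4.6,0,0]
[0,-0,-2,-1.4,-4.6,0,-0]
[0,0,-2,-1.4,-4.6,0,0]
[0,0,-2,-1.4,-4.6,-0,-0]
```

```bash
python3 -m jog '[[0,0,-2.5,-2.8,-4.6,0,0],[0,0,-2,-1.2,-4.6,0,0],[0,0,-2,-1.2,-4.6,0,0],[0,0,-2,-1.2,-4.6,0,0]]'
python3 - <<'E'
from h import *
cam('side','s18');crop('s18c','s18',250,190,400,320,5)
s,p,Rm,k,ti=cur()
th0=np.radians(ti+23)
path([(k[0],0+47*np.sin(th0*(1-i/5)),47*np.cos(th0*(1-i/5))-48,ti-np.degrees(th0*i/5)) for i in range(1,6)],0)
E
```

```text
t: 21.8
tcp_pos: [0.57, -0.0209, 0.1373]
tool_rot: [-0.021, 0.796, 0.605, -0.018]
wrist_force: [-0.9, -0.8, 0.3]
gripper_width: 0.0172
t 21.85 knobpt along/right/z [113.3  20.1  -4.8] tilt 3.1 theta(yc=2) 0.404 r 45.9 F [-3.9 -1.   1.5] M [-0.03  0.08  0.28] w 0.0169 q [-0.17  0.48 -0.22  0.93  0.    0.1 ]
t 21.85 knobpt along/right/z [113.3  20.1  -4.8] tilt 3.1 theta(yc=2) 0.404 r 45.9 F [-3.9 -1.   1.5] M [-0.03  0.08  0.28] w 0.0169 q [-0.17  0.48 -0.22  0.93  0.    0.1 ]
[0,0.1,-1.6,-0.6,-5.2,0.2,0.2]
[0,-0,-2.3,-1.6,-5.2,-0,0]
[0,0,-2.3,-1.6,-5.2,0,-0]
[0,-0,-2.3,-1.6,-5.2,-0,0]
[0,0,-2.3,-1.6,-5.2,0,-0]
```

View pics/s18c.png

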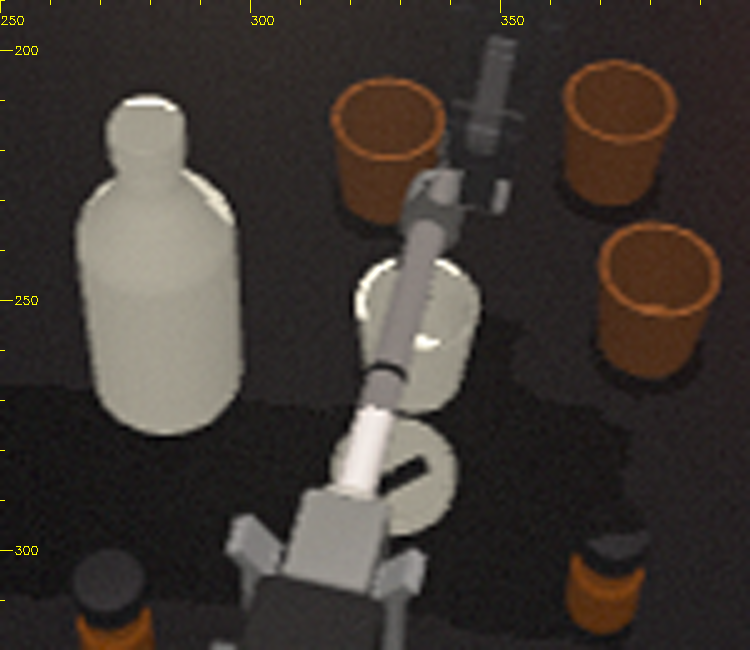

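```bash
python3 -m jog '[[0,0,-1.6,-0.4,-5,0,0],[0,0,-2.3,-1.4,-5,0,0],[0,0,-2.3,-1.4,-5,0,0],[0,0,-2.3,-1.4,-5,0,0]]'
python3 - <<'E'
from h import *
cam('side','s19');crop('s19c','s19',250,190,400,320,5)
s,p,Rm,k,ti=cur()
E
```

```text
t: 22.25
tcp_pos: [0.5613, -0.0182, 0.144]
tool_rot: [0.121, 0.786, 0.599, 0.091]
wrist_force: [-1.7, 0.9, 0.7]
gripper_width: 0.0171
t 22.3 knobpt along/right/z [113.2   2.9  -1.1] tilt -17.3 theta(yc=2) 0.019 r 45.9 F [-3.2  2.5  1.8] M [-0.06  0.01  0.31] w 0.0174 q [-0.14  0.23 -0.63  0.4  -0.04  0.12]
```

View pics/s19c.png

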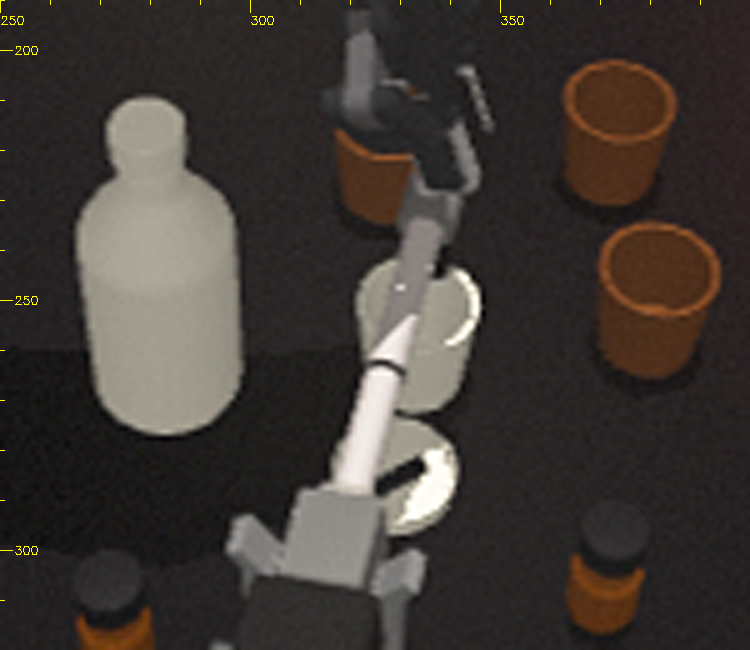

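```bash
python3 -m jog '[[0,0,-2,-1,-4.5,0,0],[0,0,-1,-0.3,-3,0,0],[0,0,0,0,0,0,0]]'
python3 - <<'E'
from h import *
cam('side','s20');crop('s20c','s20',250,190,400,320,5)
s,p,Rm,k,ti=cur()
E
```

```text
t: 22.6
tcp_pos: [0.5544, -0.0158, 0.1435]
tool_rot: [0.171, 0.776, 0.593, 0.129]
wrist_force: [-1.5, -1.1, 2.6]
gripper_width: 0.0175
t 22.65 knobpt along/right/z [ 1.135e+02 -1.400e+00 -1.000e-01] tilt -24.7 theta(yc=2) -0.072 r 47.0 F [-2.3  0.6  0.7] M [ 0.09  0.96 -0.12] w 0.0174 q [-0.13  0.17 -0.77  0.2  -0.06  0.13]
```

View pics/s20c.png

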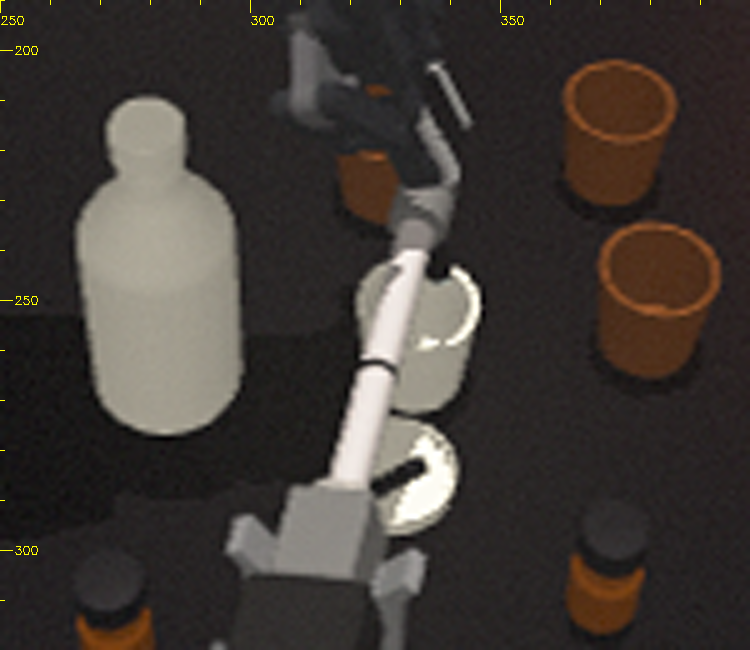

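```bash
python3 -m jog '[[50,0,0,0,0,0,0],[50,0,0,0,0,0,0],[50,0,0,0,0,0,0],[50,0,0,-8,0,0,0],[50,0,0,-20,0,0,0],[50,0,0,-30,0,0,0],[50,0,0,-30,0,0,0],[50,0,0,-30,0,0,0],[50,0,0,-30,0,0,0],[50,0,0,0,0,0,0]]'
python3 - <<'E'
from h import *
cam('side','s21');crop('s21c','s21',250,190,400,320,5)
cam('top','t21');crop('t21c','t21',340,140,540,250,4)
s,p,Rm,k,ti=cur()
E
```

```text
t: 23.65
tcp_pos: [0.4979, -0.0001, 0.2869]
tool_rot: [0.169, 0.778, 0.592, 0.127]
wrist_force: [0.7, -0.3, 0.7]
gripper_width: 0.043
t 23.75 knobpt along/right/z [113.2 -61.3 139.4] tilt -24.2 theta(yc=2) -0.328 r 196.9 F [ 0.4 -0.2 -0.1] M [ 0.1   0.33 -0.  ] w 0.0424 q [-0.11 -0.1  -0.65  0.61 -0.07  0.15]
```

View pics/s21c.png

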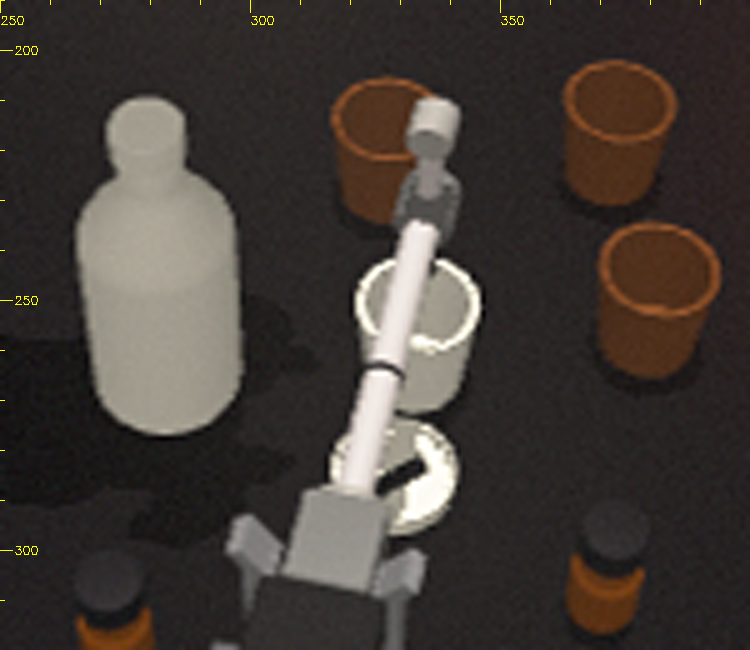

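View pics/t21c.png

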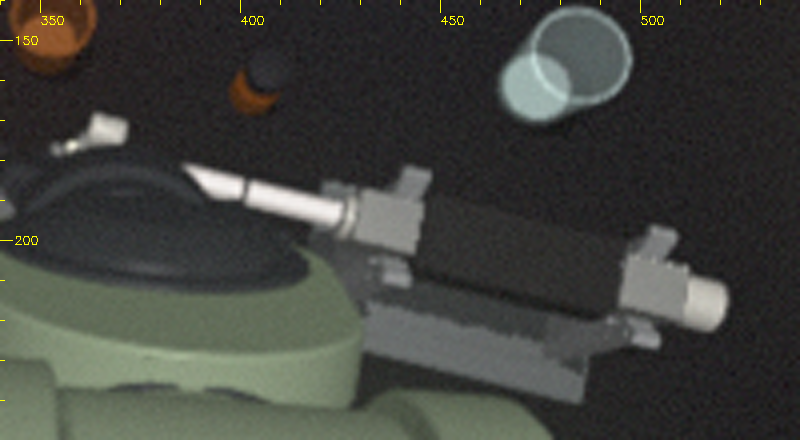

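```bash
python3 -m jog '[[50,0,-30,-20,3,0,0],[50,0,-40,-20,3,0,0],[50,0,-40,0,3,0,0],[50,0,-40,0,3,0,0],[50,0,-40,0,3,0,0],[50,0,-20,0,0,0,0],[50,0,0,0,0,0,0]]'
python3 - <<'E'
from h import *
cam('side','s22');cam('top','t22');cam('wrist','w22')
crop('s22c','s22',250,190,400,320,5)
a=75;
for fw in (.003,):
  s0=np.array([.4844,-.2437])+fw*D[:2]; T=boomT(s0[0],s0[1],74.4,.115)
  S=box(-.055,.055,-.022,.022,-.015,.015)+box(.055,.09,-.015,.015,-.015,.015)+box(.226,.244,-.009,.009,.038,.056)+[((.235,0,-.045),(.235,0,.047)),((0,0,0),(.235,0,0))]
  a=ov('','s22','side',T,S,290,190,350,320,5); b=ov('','t22','top',T,S,340,145,460,250,4)
  h=np.zeros((650,800,3),np.uint8);h[:650,:300]=a;h[:420,310:790]=b;cv2.imwrite('pics/ov22.png',h[:600])
cur()
E
```

```text
t: 24.45
tcp_pos: [0.2783, 0.0586, 0.2513]
tool_rot: [0.055, 0.795, 0.603, 0.038]
wrist_force: [0.2, -0.1, 0.2]
gripper_width: 0.0428
t 24.6 knobpt along/right/z [ 111.5 -279.2  110.5] tilt -7.9 theta(yc=2) -1.060 r 322.3 F [-0.3  0.8 -0.1] M [0.09 0.08 0.  ] w 0.0431 q [-0.01 -0.32 -0.79  0.96 -0.04  0.26]
```

View pics/ov22.png

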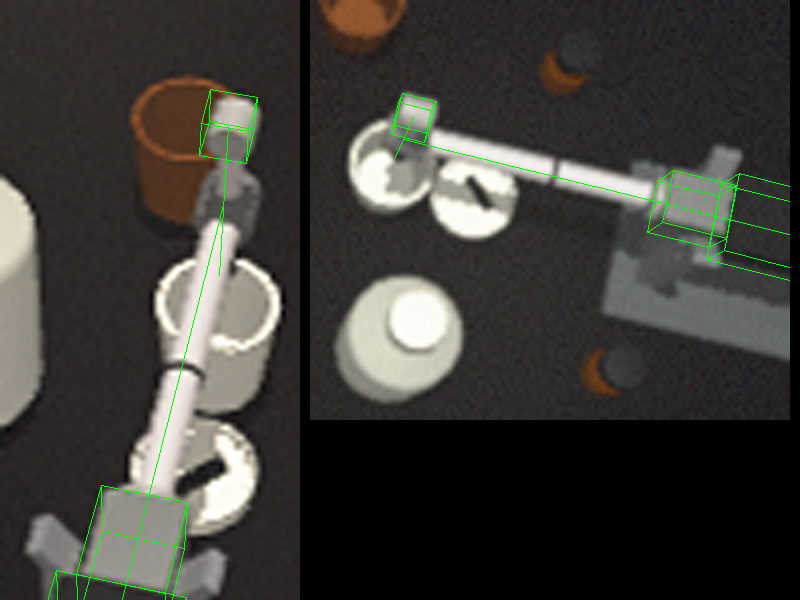

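View pics/t22.png

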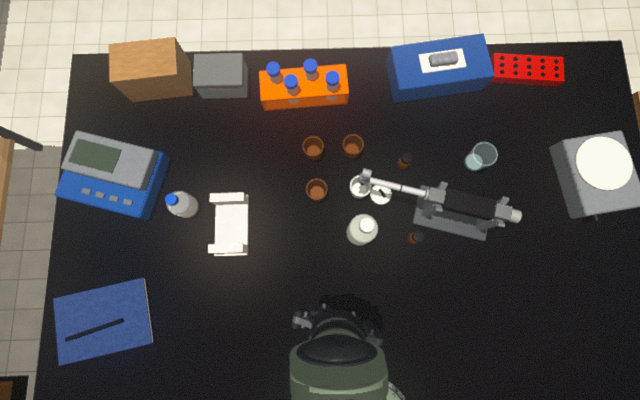

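View pics/s22c.png

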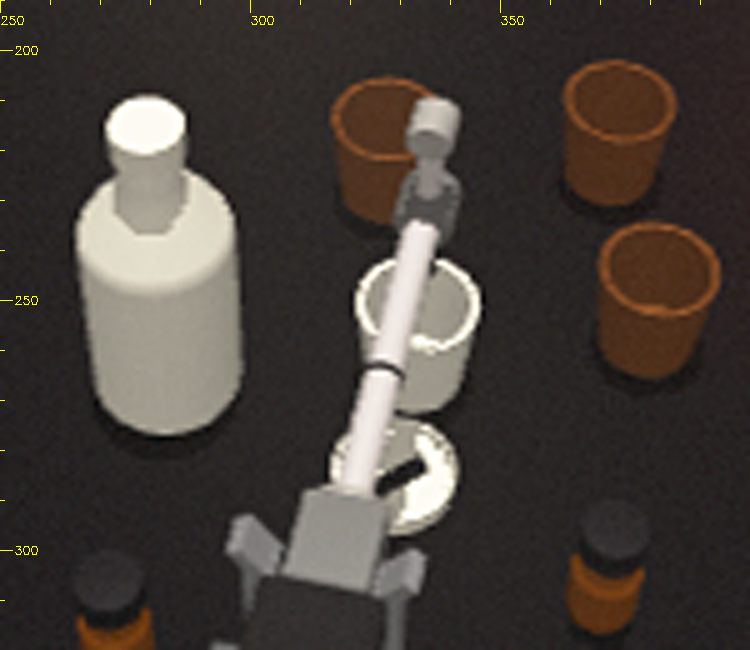

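```bash
python3 - <<'E'
from h import *
crop('z1','s22',315,200,355,260,10);crop('z2','t22',345,155,425,215,10)
E
```

```text
(no output)
```

View pics/z1.png

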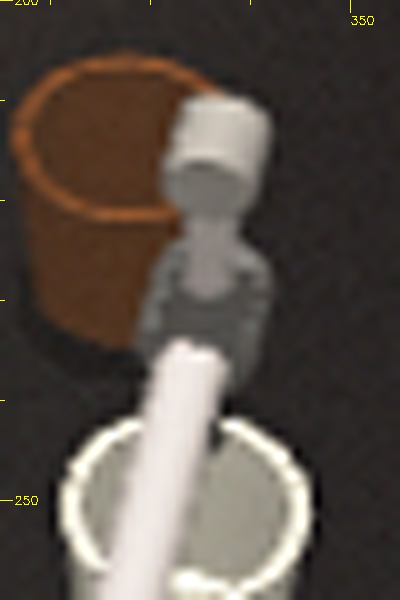

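View pics/z2.png

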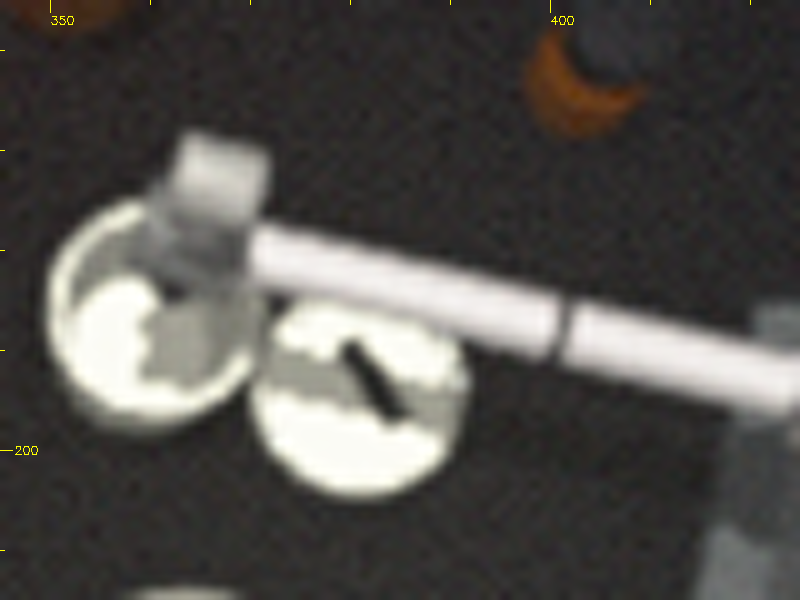

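View pics/w22.png

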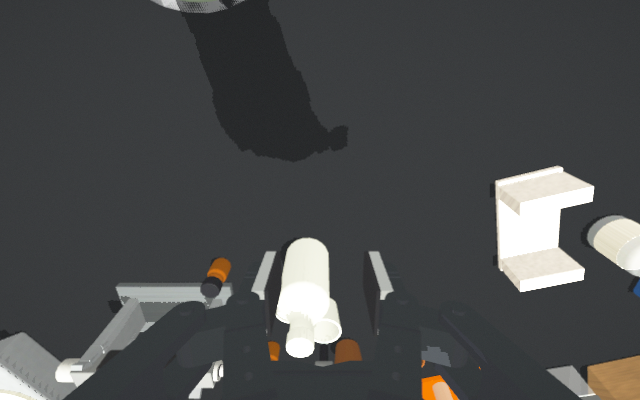

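```bash
python3 - <<'E'
from h import *
t=load('top');s=load('side')
S=np.array([.4844,-.2437,0])
def fr(P): q=P-S; return np.array([q@D,q@RT,P[2]])*1e3
for uv in((371.5,180.8),(415,192)): print("top tube",fr(atz(t,uv,.115)).round(1))
for uv in((334,236),(328,257)): print("side tube",fr(atz(s,uv,.115)).round(1))
P,e=tri(t,(367.2,173),s,(336.7,215.5)); print("knob",fr(P).round(1),e*1e3)
print("knob top z.162",fr(atz(t,(367.2,173),.162)),"side",fr(atz(s,(336.7,215.5),.162)))
# closed reference: knob/tubes in s9? use initial pictures s1: knob upright before
P,e=tri(t,(360.5,185.5),s,(333.3,250.7)); print("jar",fr(P).round(1))
E
```

```text
top tube [218.8   1.3 115. ]
top tube [120.   0. 115.]
side tube [224.4   2.2 115. ]
side tube [172.1   0.9 115. ]
knob [235.1   3.  163.6] 0.9014966590091451
knob top z.162 [234.82473265   2.99963348 162.        ] side [236.76858776   3.17093025 162.        ]
jar [237.1   0.8  50.8]
```

```bash
python3 - <<'E'
from h import *
print(job_done()); print(state()['t'])
E
```

```text
the job is handed in; nothing more can be done
None
the job is handed in; nothing more can be done
```

The boom is off its parking rest and lying in the grey cradle, probe end towards the open jar. It is drawn out to the 0.110 notch, with the knob back upright. I handed it in at about 24.6 s, with the gripper well clear of everything.

- **First try at twisting back failed:** lifting the knob with the tool held vertical lifted the front of the boom instead. I set it back down in the forks and took the knob again with the tool tilted. Turning the tool along with the knob then brought it round to the stop.
- **Probe position:** the knob measures 235–237 mm ahead of the cradle seat, and the jar's centre 237 mm. The probe is therefore over the open jar and not its lid.
- **Boom position:** it has crept about 3–4 mm forward in the cradle, within the 5 mm play.
- **Locking:** the knob turned back freely from the slid-out position, which it can only do at a notch. The turning moment then rose at the upright stop. From the camera, any leftover twist is about 0.02 rad, known to about ±0.04. I did not test the lock by pushing on it.
- **Everything else:** the bottles, vials, beaker, lid and jars look unmoved when the last top picture is compared by eye with the first.

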